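Two batteries in the canister, bayonet lid held at half twist

TASK

Put exactly two of the three batteries into the round canister and leave the third lying on the table. Then set the lid in the canister's mouth, its lugs down through the two slots so that its rim lies flat on the canister, and turn it clockwise (seen from above) to the middle of its twist, where the ridges on the lid stand at the middle marks, without ever going on into the lock click. Finish while still holding the lid by its grip bar right there, so that I can put the seal strip across the joint; leave the other things on the table alone.

Things in the scene. Friction and masses are not known exactly. Their poses are not given: they have to be found in the camera images.
- canister: Grey round canister fixed to the table, open at the top, 110 mm outside diameter, on a round foot 136 mm across, rim 70 mm above the table. Origin: centre of the underside, z up. A lip 6 mm thick at the rim narrows the mouth to 88 mm diameter; below it the inside is 102 mm wide, floor at 4 mm. The lip has two slots 17 mm wide, along the canister's +x and -x. Position and yaw vary.
- canister_rim (a point): Centre of the canister's mouth at rim height, 70 mm above the table; axes as the canister's.
- slot (a point): On the rim's outer edge at the slot in the canister's +x (the other slot is opposite). A wide raised black mark under the rim shows it. A lug let down here is at 0 deg of its twist and can turn under the lip clockwise only (seen from above, towards -yaw); a stop blocks the other way.
- half_mark (a point): On the rim's outer edge at the middle of the twist, 35 deg clockwise of the slot, with a narrow raised black mark (same on the opposite side). The lid's ridge belongs here at the end. The lid turns freely to here, without spring or catch.
- lock_mark (a point): On the rim's outer edge at the locked end of the twist, 70 deg clockwise of the slot, narrow black mark (same opposite). A spring catch (small black housing outside) pushes back from about 57 deg and clicks at about 70 deg. Not to be reached.
- lid: Grey bayonet lid, loose, about 0.12 kg, standing on its plug, grip up. Origin: centre of the plug's underside, z up. Plug 82 mm in diameter (lowest 4 mm taper to 76 mm), 14 mm deep; flange 108 mm in diameter from 14 to 20 mm height. Same after a half turn. Seated, the flange lies on the canister's rim and the origin is 56 mm above the table.
- lid_grip (a point): Middle of the lid's straight grip bar, 40 mm above the lid's origin; axes as the lid's. The bar is 64 mm long along the lid's x, 18 mm wide along its y, and rises from 20 to 52 mm above the lid's origin.
- lid_lug (a point): Tip of the lug at the lid's +x, 48 mm from the axis, 3 mm above the lid's origin; a like lug at -x. Lugs are round pins 10 mm wide in the lowest 6 mm of the plug. A thin black ridge on the flange, at each end of the grip bar, shows where they are.
- cell_1: Battery (one of three alike), lying, round barrel 14 mm thick, 50 mm long along its y, 0.023 kg. Origin: centre of its underside as it lies, z up.
- cell_2: Battery (one of three alike), lying, round barrel 14 mm thick, 50 mm long along its y, 0.023 kg. Origin: centre of its underside as it lies, z up.
- cell_3: Battery (one of three alike), lying, round barrel 14 mm thick, 50 mm long along its y, 0.023 kg. Origin: centre of its underside as it lies, z up.
- stapler: Stapler 34 x 136 x 50 mm, bystander. Origin: centre of its underside.
- tape_measure: Tape measure 37 x 73 x 56 mm, bystander. Origin: centre of its underside.
- keys: Bunch of keys 93 x 121 x 8 mm, bystander. Origin: centre of its underside.
- marker_black: Marker pen 16 x 123 x 17 mm, bystander. Origin: centre of its underside.

How it is judged:
By the outcome, as a careful person would: the job done as asked, in the order asked, and still so for the second after the job is handed in, while the arm keeps its last pose, push and grip.
It also fails if it takes over 61 s, if anything falls off the work surface, if the arm or the gripper's body presses on something with over 40 N, if the wrist force passes 120 N, or if a joint passes its speed limit or range.

ROBOT

A 6-joint arm with a two-finger parallel gripper is mounted at the origin on a cart in front of the work surface, level with it; the furniture and walls round the work are solid. World frame = base frame: x ahead of the robot, y to its left, z up, the work surface at z = 0. Lengths are in m, angles in rad, forces in N, time in s.
With the tool pointing down it reaches from about 0.2 to 0.875 m from the base axis. Payload 3.4 kg.
Tool frame: the origin (TCP) lies midway between the tips of the shut fingers; the grasp point (between the pads) lies 19 mm behind it; z points along the fingers, y is the direction in which the jaws open and shut (so a half turn about z gives the same grasp; the last joint's range is limited). The gripper opens to 94 mm and grips with 3 to 60 N. Pads are 16 mm wide; open, the fingers measure 119 mm over their backs; the gripper's body (75 mm by 177 mm) begins 78 mm behind the grasp point.
Start: joints at [-1.256, 0.276, 1.505, -0, 1.361, -0.121], TCP at [0.243, -0.521, 0.169] pointing down, gripper open.
Joint ranges: [-2.89, 2.89], [-0.75, 2.08], [0.22, 2.7], [-1.18, 4.32], [0.11, 2.71], [-2.7, 2.7]. Speed limits (rad/s): [2.57, 2.57, 3.14, 3.14, 3.14, 3.14].

INTERFACE

Orientations are given as a rotation vector (axis times angle).
In Python, from bench import monitor, get_image, get_calibration, order gives the robot as it stands.
- The arm moves only by the tool move_arm, never from a script. Its argument "deltas" is a list of rows, each a list of 3 entries, a list of its own where there are three numbers: the shift along the world's x, y, z as a fraction of full scale, then the turn, a rotation vector about the world's x, y, z as a fraction of full scale, then the opening, from -1 (shut) to 1 (fully open). In form: [[[dx, dy, dz], [wx, wy, wz], grip], ...]. A call has 1 to 10 rows; each row shifts and turns the pose as measured when the row begins; what a row does not reach is not made up. Full scale, the value 1, is 0.025 m for a shift and 360 degrees for a turn. A row lasts 1/12 s, in which the tool goes at most 41.7 mm and 7.16 degrees, less where a joint would pass 70% of its speed; a pose out of reach is approached as far as the arm can. A call with a number of a shift or a turn outside -1 to 1 is refused whole. A call with a gripper value outside its range is refused whole. The fingers move at their own pace and stop on an object; the grip force is fixed at half the most. Time passes only in rows, so rows that do not move let the fingers close. It gives the time, the measured TCP pose, the force and the opening at its end, in the units of the state.
- monitor.get_obs(): the state, without advancing time (a new reading comes with each control period).
- get_image(name): name is "scene" or "top" or "wrist"; returns the picture (384x512x3 uint8, blue, green, red); there is no depth.
- get_calibration(name): a dict with "fx", "fy", "cx", "cy" (pixels), "R" (3x3) and "t" (3): a world point X has camera coordinates R X + t. Camera axes: x right, y down, z forward; pixel columns grow to the right and rows downward; lengths in m; the calibration is good to about 2 mm. A picture is of the moment at which its call begins: read the wrist's pose just before it. get_calibration takes no time and is no camera call; for the wrist camera it gives the pose at the moment of the call.
- order.hand_in(): hands the job in, once; it reports no verdict.
The state is a dict: "clock": time; "q": joint angles; "dq": joint speeds; "tau": joint torques, N m; "position": TCP position; "tcp_rot": TCP orientation; "wrist_force": force on the tool from outside, world axes, zero at the start; "ft_torque": the same for the moment, N m; "gripper_width": opening from 0.0 (shut) to 1.0 (fully open).
Only numpy, scipy, OpenCV 4.12 (cv2) and the standard library are available. Lean on these libraries where they do the work, as an engineer would, in place of code of your own. Each camera call takes 0.05 s, during which the arm holds its last target.

## Working session

There is one attempt and no reset: what is moved stays moved. The work goes in short steps, Python scripts to look and compute and a tool call to move; the robot and the scene stay as the last step left them, time stands still between calls to the robot, and variables do not carry over. Pictures are saved under pics/ and viewed, and the job is handed in when it is done.

Besides the shell and the picture viewer there is one more tool, called after ">>>" by a JSON object that holds its "fn" and its "kwargs", one argument or row to a line. move_arm: Moves the arm, as the interface text tells. Shift numbers are shares of 0.025 m and turn numbers shares of 360 degrees, none past 1 either way. Its arguments: {"type":"object","properties":{"deltas":{"type":"array"}},"required":["deltas"]}

```bash
ls; mkdir -p pics
python3 - <<'E'
from bench import monitor,get_image,get_calibration
import cv2
print(monitor.get_obs())
for n in("scene","top","wrist"):
    c=get_calibration(n);print(n,c)
    cv2.imwrite(f"pics/{n}0.png",get_image(n))
E
```

```text
pics
{'clock': 0.0, 'q': array([-1.25598388e+00,  2.76585270e-01,  1.50611819e+00,  7.25127742e-06,
        1.36067474e+00, -1.21001285e-01]), 'dq': array([ 0.00049585,  0.00193539, -0.000685  , -0.0010618 , -0.00042319,
       -0.00034737]), 'tau': array([-5.05044100e-04, -4.04581583e+01, -2.37221611e+01,  6.97785756e-02,
        3.43816937e-02, -1.17007276e-04]), 'position': array([ 0.24253799, -0.52065714,  0.16791629]), 'tcp_rot': array([-3.06556526e+00, -6.78783118e-01,  2.60135922e-04]), 'wrist_force': array([ 0.71333108, -0.26964492,  0.37511565]), 'ft_torque': array([0.03784595, 0.01408813, 0.01460382]), 'gripper_width': 0.9974546348898828}
scene {'fx': 416.83769541524083, 'fy': 416.83769541524083, 'cx': 252.5262413895935, 'cy': 192.97539383529727, 'R': array([[-0.57345294, -0.81887231,  0.02449227],
       [-0.43198885,  0.2768474 , -0.85833627],
       [ 0.69608718, -0.50279584, -0.51250267]]), 't': array([0.31150817, 0.29250436, 0.74821676])}
top {'fx': 383.9026998103299, 'fy': 383.9026998103299, 'cx': 258.9805430751743, 'cy': 190.9832671188473, 'R': array([[ 0.00759224, -0.99991156,  0.01091918],
       [-0.98903667, -0.00911917, -0.14738831],
       [ 0.14747485, -0.00968046, -0.98901843]]), 't': array([-0.01356373,  0.51197922,  1.05076202])}
wrist {'fx': 302.8385163168185, 'fy': 302.8385163168185, 'cx': 253.64421523368682, 'cy': 194.01196109444126, 'R': array([[ 0.42244063, -0.90638963, -0.00132136],
       [-0.87409588, -0.40777431,  0.26396308],
       [-0.23979222, -0.11035374, -0.96453188]]), 't': array([-0.57452631, -0.02730087,  0.39139233])}
```

View pics/top0.png

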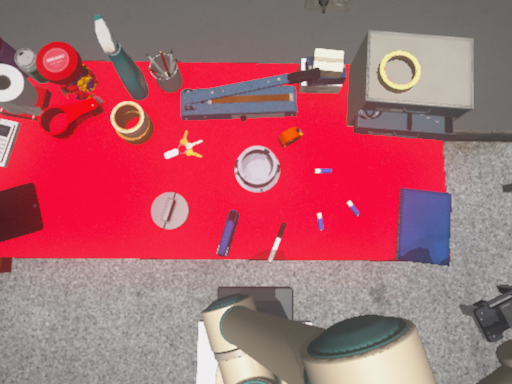

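View pics/scene0.png

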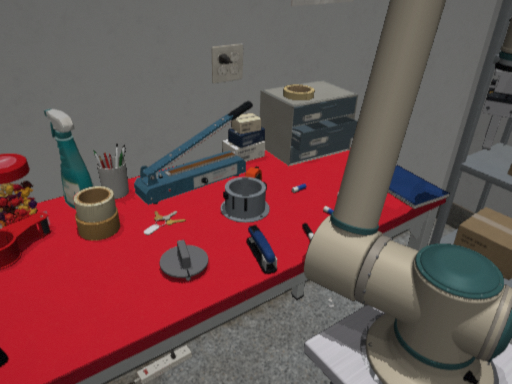

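View pics/wrist0.png

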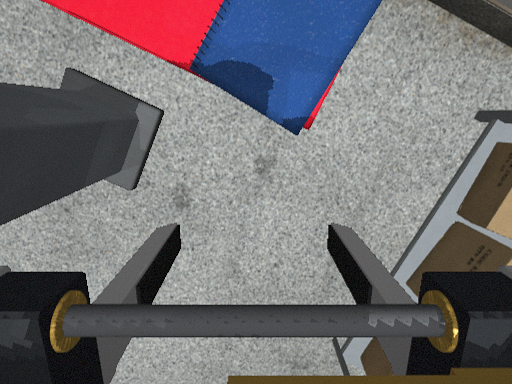

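```bash
cat > h.py <<'E'
import numpy as np,cv2
from bench import monitor,get_image,get_calibration
def ray(c,u,v,z):
    d=c["R"].T@np.array([(u-c["cx"])/c["fx"],(v-c["cy"])/c["fy"],1.])
    o=-c["R"].T@c["t"]
    return o+d*(z-o[2])/d[2]
def proj(c,X):
    p=c["R"]@np.asarray(X,float)+c["t"]
    return c["cx"]+c["fx"]*p[0]/p[2],c["cy"]+c["fy"]*p[1]/p[2]
def cells(c,im,z=0.007):
    # blue/white on red: not red
    b,g,r=[im[...,i].astype(int) for i in range(3)]
    m=((b>90)).astype(np.uint8)*255
    m=cv2.morphologyEx(m,cv2.MORPH_CLOSE,np.ones((3,3)))
    out=[]
    for k in cv2.findContours(m,cv2.RETR_EXTERNAL,cv2.CHAIN_APPROX_NONE)[0]:
        if cv2.contourArea(k)<30: continue
        (u,v),(w,h),a=cv2.minAreaRect(k)
        bx=cv2.boxPoints(((u,v),(w,h),a))
        P=np.array([ray(c,*q,z) for q in bx])
        e1,e2=P[1]-P[0],P[2]-P[1]
        if np.linalg.norm(e1)<np.linalg.norm(e2): e1,e2=e2,e1
        L,W=np.linalg.norm(e1),np.linalg.norm(e2)
        if .035<L<.065 and .008<W<.025:
            out.append((round(u,1),round(v,1),P.mean(0).round(4),round(L,4),round(W,4),round(np.degrees(np.arctan2(e1[1],e1[0]))%180,1)))
    return out
E
python3 - <<'E'
from h import *
im=cv2.imread("pics/top0.png");c=get_calibration("top")
for x in cells(c,im):print(x)
cv2.imwrite("pics/z1.png",cv2.resize(im[140:240,220:370],None,fx=5,fy=5,interpolation=cv2.INTER_CUBIC))
cv2.imwrite("pics/z2.png",cv2.resize(im[180:240,140:200],None,fx=9,fy=9,interpolation=cv2.INTER_CUBIC))
cv2.imwrite("pics/z3.png",cv2.resize(im[138:200,227:289],None,fx=9,fy=9,interpolation=cv2.INTER_CUBIC))
E
```

```text
(319.8, 220.9, array([ 0.4309, -0.1861,  0.007 ]), np.float64(0.0525), np.float64(0.0165), np.float64(7.2))
(352.8, 207.7, array([ 0.4702, -0.2825,  0.007 ]), np.float64(0.0516), np.float64(0.0167), np.float64(35.9))
(322.5, 170.5, array([ 0.5795, -0.1963,  0.007 ]), np.float64(0.0502), np.float64(0.015), np.float64(90.6))
```

View pics/z1.png

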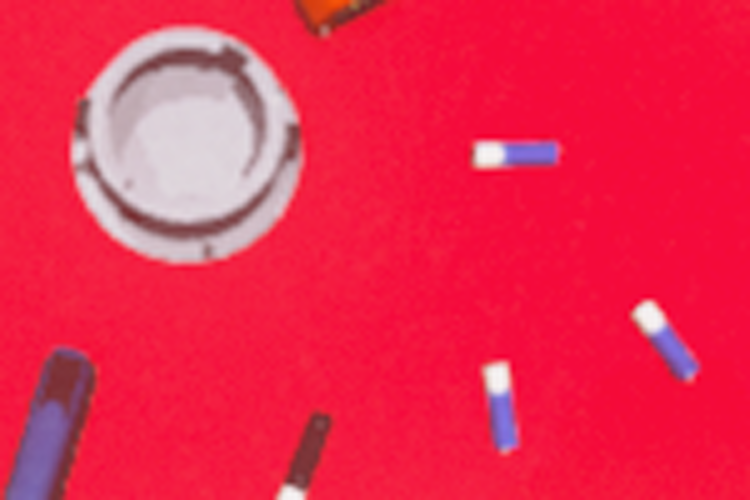

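View pics/z2.png

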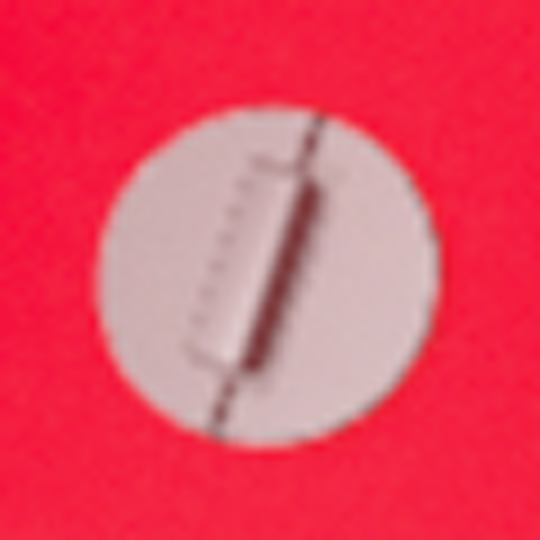

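View pics/z3.png

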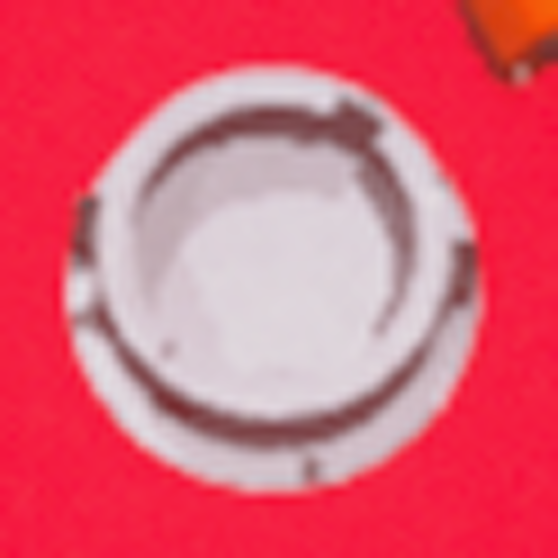

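>>> {"fn": "move_arm", "kwargs": {
  "deltas": [
    [[0.91, 0.95, -0.2], [0, 0, 0.0031], 0],
    [[0.91, 0.95, -0.2], [0, 0, 0.0031], 0],
    [[0.91, 0.95, -0.2], [0, 0, 0.0031], 0],
    [[0.91, 0.95, -0.2], [0, 0, 0.0031], 0],
    [[0.91, 0.95, -0.2], [0, 0, 0.0031], 0],
    [[0.91, 0.95, -0.2], [0, 0, 0.0031], 0],
    [[0.91, 0.95, -0.2], [0, 0, 0.0031], 0],
    [[0.91, 0.95, -0.2], [0, 0, 0.0031], 0],
    [[0.91, 0.95, -0.2], [0, 0, 0.0031], 0],
    [[0.91, 0.95, -0.2], [0, 0, 0.0031], 0]
  ]
}}

```text
clock: 0.98
position: [0.4722, -0.278, 0.1139]
tcp_rot: [2.988, 0.968, -0.006]
wrist_force: [0.4, -0.5, 0.4]
gripper_width: 0.501
```

```bash
cat >> h.py <<'E'
from scipy.spatial.transform import Rotation as Ro
def st(tx=None,ty=None,tz=None,yaw=None):
    o=monitor.get_obs();R=Ro.from_rotvec(o["tcp_rot"]).as_matrix();p=o["position"]
    y=np.degrees(np.arctan2(R[1,1],R[0,1]))
    print("t",round(o["clock"],2),"p",p.round(4),"jaw",round(y,2),"z",R[:,2].round(3),"q6",o["q"][5].round(2),"F",o["wrist_force"].round(1),"w",round(o["gripper_width"],3))
    if tx is not None: print("delta units",((np.array([tx,ty,tz])-p)/.025).round(2))
    if yaw is not None:
        d=(yaw-y+90)%180-90;print("turn deg",round(d,2),"frac",round(d/360,4))
    return o
E
python3 - <<'E'
from h import *
st(.4702,-.2825,.05,-54.1)
im=get_image("wrist");c=get_calibration("wrist");cv2.imwrite("pics/w1.png",im)
for x in cells(c,im):print(x)
E
```

```text
t 0.98 p [ 0.4722 -0.278   0.1139] jaw -54.1 z [-0.004 -0.001 -1.   ] q6 0.29 F [ 0.4 -0.5  0.4] w 0.501
delta units [-0.08 -0.18 -2.56]
turn deg 0.0 frac 0.0
(255.0, 185.5, array([ 0.4754, -0.2747,  0.007 ]), np.float64(0.0506), np.float64(0.0129), np.float64(36.5))
(160.5, 163.3, array([ 0.4353, -0.1781,  0.007 ]), np.float64(0.0519), np.float64(0.0143), np.float64(6.8))
(249.6, 46.7, array([ 0.5847, -0.1885,  0.007 ]), np.float64(0.052), np.float64(0.015), np.float64(91.8))
```

View pics/w1.png

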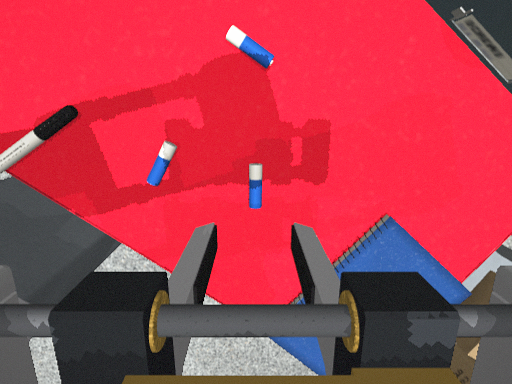

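Run:
```python
from h import *
st(.4702,-.2825,.05,-54.1)
c=get_calibration("wrist");im=get_image("wrist");cv2.imwrite("pics/w2.png",im)
for x in cells(c,im):print(x)
```

```text
t 1.03 p [ 0.4759 -0.2725  0.1128] jaw -53.9 z [-0.001  0.004 -1.   ] q6 0.29 F [ 3.   2.9 -1.4] w 0.497
delta units [-0.23 -0.4  -2.51]
turn deg -0.2 frac -0.0005
(10.5, 284.0, array([ 0.2035, -0.1092,  0.007 ]), np.float64(0.0526), np.float64(0.0249), np.float64(24.7))
(257.5, 192.5, array([ 0.4706, -0.2816,  0.007 ]), np.float64(0.0512), np.float64(0.014), np.float64(36.6))
(163.1, 169.3, array([ 0.4313, -0.1838,  0.007 ]), np.float64(0.0518), np.float64(0.0143), np.float64(6.1))
(252.7, 54.2, array([ 0.5811, -0.1949,  0.007 ]), np.float64(0.0517), np.float64(0.0149), np.float64(91.7))
```

>>> {"fn": "move_arm", "kwargs": {
  "deltas": [
    [[-0.2, -0.3, -0.7], [0, 0, 0], 0],
    [[-0.05, -0.1, -0.9], [0, 0, 0], 0],
    [[0, 0, -0.9], [0, 0, 0], 0],
    [[0, 0, -0.5], [0, 0, 0], 0],
    [[0, 0, 0], [0, 0, 0], 0]
  ]
}}

```text
clock: 1.5
position: [0.4674, -0.2864, 0.0365]
tcp_rot: [2.983, 0.982, -0.005]
wrist_force: [-0.4, 0.0, -0.3]
gripper_width: 0.499
```

Run:
```python
from h import *
st(.4705,-.282,.004,-53.7)
```

```text
t 1.5 p [ 0.4674 -0.2864  0.0365] jaw -53.56 z [-0.003 -0.002 -1.   ] q6 0.26 F [-0.4  0.  -0.3] w 0.499
delta units [ 0.12  0.18 -1.3 ]
turn deg -0.14 frac -0.0004
```

>>> {"fn": "move_arm", "kwargs": {
  "deltas": [
    [[0.12, 0.18, -0.7], [0, 0, 0], 0],
    [[0, 0, -0.55], [0, 0, 0], 0],
    [[0, 0, 0], [0, 0, 0], 0],
    [[0, 0, 0], [0, 0, 0], 0]
  ]
}}

```text
clock: 1.83
position: [0.4695, -0.2848, 0.0059]
tcp_rot: [2.982, 0.978, -0.006]
wrist_force: [-0.2, -0.2, 0.3]
gripper_width: 0.502
```

Run:
```python
from h import *
st(.4705,-.282,.004,-53.7)
```

```text
t 1.83 p [ 0.4695 -0.2848  0.0059] jaw -53.71 z [-0.003 -0.004 -1.   ] q6 0.27 F [-0.2 -0.2  0.3] w 0.502
delta units [ 0.04  0.11 -0.08]
turn deg 0.01 frac 0.0
```

Close on it.

>>> {"fn": "move_arm", "kwargs": {
  "deltas": [
    [[0.04, 0.11, -0.1], [0, 0, 0], 0],
    [[0, 0, 0], [0, 0, 0], -1],
    [[0, 0, 0], [0, 0, 0], -1],
    [[0, 0, 0], [0, 0, 0], -1],
    [[0, 0, 0], [0, 0, 0], -1],
    [[0, 0, 0], [0, 0, 0], -1],
    [[0, 0, 0], [0, 0, 0], -1]
  ]
}}

```text
clock: 2.42
position: [0.473, -0.285, 0.0084]
tcp_rot: [2.976, 0.974, 0.001]
wrist_force: [0.2, 0.3, 0.0]
gripper_width: 0.108
```

Run:
```python
from h import *
st()
im=cv2.imread("pics/top0.png");c=get_calibration("top")
# rough canister centre: foot circle outline, red-vs-grey mask
hsv=cv2.cvtColor(im,cv2.COLOR_BGR2HSV)
m=((hsv[...,1]<110)).astype(np.uint8)*255
for name,(u0,u1,v0,v1),z in(("can",(230,290,140,200),.006),("lid",(145,195,185,235),.02)):
    s=np.zeros_like(m);s[v0:v1,u0:u1]=m[v0:v1,u0:u1]
    k=max(cv2.findContours(s,cv2.RETR_EXTERNAL,cv2.CHAIN_APPROX_NONE)[0],key=cv2.contourArea)
    P=np.array([ray(c,*q[0],z)[:2] for q in k],np.float32)
    print(name,cv2.minEnclosingCircle(P),cv2.fitEllipse(P))
a=ray(c,140+320/9,180+118/9,.0215);b=ray(c,140+215/9,180+432/9,.0215)
print("lid ridge",a,b,(a+b)/2,np.linalg.norm(a-b),np.degrees(np.arctan2(*(a-b)[1::-1])))
```

```text
t 2.42 p [ 0.473  -0.285   0.0084] jaw -53.76 z [ 0.004 -0.01  -1.   ] q6 0.28 F [0.2 0.3 0. ] w 0.108
can ((0.5838981866836548, -0.0033834665082395077), 0.07046499103307724) ((0.5833317041397095, -0.0030337783973664045), (0.13062730431556702, 0.13810406625270844), 88.96064758300781)
lid ((0.4569154977798462, 0.2456529140472412), 0.053922683000564575) ((0.4571467936038971, 0.2459632307291031), (0.10381673276424408, 0.10533669590950012), 169.82920837402344)
lid ridge [0.50615465 0.22998916 0.0215    ] [0.40610139 0.25899455 0.0215    ] [0.45612802 0.24449185 0.0215    ] 0.10417278103795272 -16.166846358942347
```

Run:
```python
from h import *
c=get_calibration("wrist");im=get_image("wrist");st()
cv2.imwrite("pics/w3.png",cv2.resize(im[130:384,130:390],None,fx=2.3,fy=2.3))
```

```text
t 2.47 p [ 0.473  -0.2849  0.0084] jaw -53.76 z [ 0.004 -0.01  -1.   ] q6 0.28 F [-0.9  0.5 -0.1] w 0.067
```

View pics/w3.png

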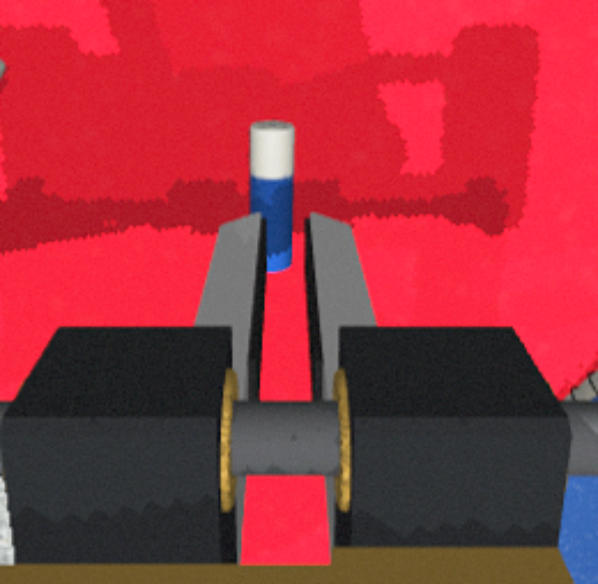

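>>> {"fn": "move_arm", "kwargs": {
  "deltas": [
    [[0, 0, 0.5], [0, 0, 0], 0],
    [[0, 0, 0.5], [0, 0, 0], 0],
    [[0, 0, 0], [0, 0, 0], 0],
    [[0, 0, 0], [0, 0, 0], 0]
  ]
}}

```text
clock: 2.8
position: [0.4723, -0.2843, 0.0334]
tcp_rot: [2.978, 0.974, -0.001]
wrist_force: [-0.1, -0.9, -0.2]
gripper_width: 0.316
```

Run:
```python
from h import *
st()
c=get_calibration("wrist");im=get_image("wrist");o=st(.4705,-.282,.004,-53.7)
for x in cells(c,im):print(x)
cv2.imwrite("pics/w4.png",im)
# project fingertip points
print(proj(c,o["position"]))
```

```text
t 2.8 p [ 0.4723 -0.2843  0.0334] jaw -53.76 z [ 0.002 -0.008 -1.   ] q6 0.28 F [-0.1 -0.9 -0.2] w 0.316
t 2.85 p [ 0.4724 -0.2844  0.0334] jaw -53.75 z [ 0.002 -0.009 -1.   ] q6 0.28 F [-0.2 -0.1 -0.1] w 0.356
delta units [-0.08  0.1  -1.17]
turn deg 0.05 frac 0.0002
(500.0, 284.0, array([ 0.5447, -0.5104,  0.007 ]), np.float64(0.0403), np.float64(0.0198), np.float64(49.2))
(9.0, 284.0, array([ 0.284 , -0.1509,  0.007 ]), np.float64(0.0393), np.float64(0.0157), np.float64(24.6))
(249.5, 205.0, array([ 0.4709, -0.2817,  0.007 ]), np.float64(0.0527), np.float64(0.0139), np.float64(35.6))
(123.9, 175.4, array([ 0.431 , -0.1841,  0.007 ]), np.float64(0.0533), np.float64(0.0147), np.float64(6.4))
(242.2, 18.4, array([ 0.5813, -0.1953,  0.007 ]), np.float64(0.0511), np.float64(0.0153), np.float64(92.6))
(np.float64(253.45241378308708), np.float64(216.89171686008265))
```

View pics/w4.png

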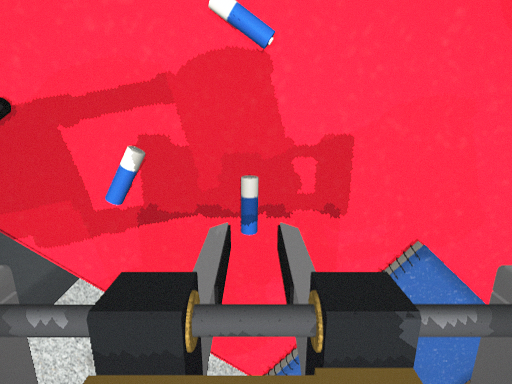

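Run:
```python
from h import *
c=get_calibration("wrist");o=st()
for dz in (0,.019):
    X=o["position"]+[0,0,dz]
    p=c["R"]@X+c["t"];print(p,303/p[2]/1000,"px/mm",proj(c,X))
R=Ro.from_rotvec(o["tcp_rot"]).as_matrix()
print((c["R"]@R).round(3))
```

```text
t 2.85 p [ 0.4724 -0.2844  0.0334] jaw -53.75 z [ 0.002 -0.009 -1.   ] q6 0.28 F [-0.2 -0.1 -0.1] w 0.356
[-0.00031887  0.01732493  0.22863728] 1.3252432160997747 px/mm (np.float64(253.22186674764467), np.float64(216.95947405073156))
[-1.48605797e-04  2.24036822e-02  2.10329428e-01] 1.4405972685227437 px/mm (np.float64(253.4302482224135), np.float64(226.26944377031947))
[[ 0.     1.    -0.001]
 [-0.964  0.    -0.264]
 [-0.264  0.001  0.964]]
```

>>> {"fn": "move_arm", "kwargs": {
  "deltas": [
    [[0, 0, 0], [0, 0, 0], -0.6],
    [[0, 0, 0], [0, 0, 0], -0.6],
    [[0, 0, 0], [0, 0, 0], -0.6]
  ]
}}

```text
clock: 3.1
position: [0.4716, -0.2838, 0.0318]
tcp_rot: [2.979, 0.975, -0.003]
wrist_force: [0.2, 0.3, -0.4]
gripper_width: 0.218
```

Run:
```python
from h import *
st()
c=get_calibration("wrist");im=get_image("wrist");o=st(.4707,-.2817,.004,-53.7)
cv2.imwrite("pics/w5.png",cv2.resize(im[130:384,130:390],None,fx=2.3,fy=2.3))
```

```text
t 3.1 p [ 0.4716 -0.2838  0.0318] jaw -53.75 z [ 0.001 -0.007 -1.   ] q6 0.28 F [ 0.2  0.3 -0.4] w 0.218
t 3.15 p [ 0.4715 -0.2837  0.0318] jaw -53.76 z [ 0.    -0.007 -1.   ] q6 0.28 F [-0.  -0.9  0.4] w 0.206
delta units [-0.03  0.08 -1.11]
turn deg 0.06 frac 0.0002
```

View pics/w5.png

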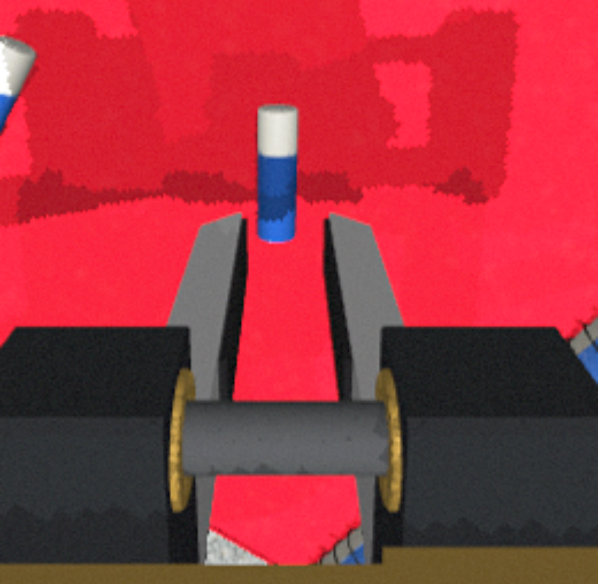

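>>> {"fn": "move_arm", "kwargs": {
  "deltas": [
    [[-0.03, 0.08, -0.6], [0, 0, 0], -0.4],
    [[0, 0, -0.4], [0, 0, 0], -0.4],
    [[0, 0, -0.15], [0, 0, 0], -0.4],
    [[0, 0, 0], [0, 0, 0], -0.4]
  ]
}}

```text
clock: 3.48
position: [0.4707, -0.2817, 0.0012]
tcp_rot: [2.979, 0.975, -0.003]
wrist_force: [-0.4, 0.5, -0.5]
gripper_width: 0.301
```

Run:
```python
from h import *
o=st(.4707,-.2817,.001,-53.7)
```

```text
t 3.48 p [ 0.4707 -0.2817  0.0012] jaw -53.75 z [ 0.    -0.007 -1.   ] q6 0.28 F [-0.4  0.5 -0.5] w 0.301
delta units [ 0.    0.   -0.01]
turn deg 0.05 frac 0.0001
```

Right on target. Close.

>>> {"fn": "move_arm", "kwargs": {
  "deltas": [
    [[0, 0, 0], [0, 0, 0], -1],
    [[0, 0, 0], [0, 0, 0], -1],
    [[0, 0, 0], [0, 0, 0], -1],
    [[0, 0, 0], [0, 0, 0], -1],
    [[0, 0, 0], [0, 0, 0], -1]
  ]
}}

```text
clock: 3.9
position: [0.4713, -0.2823, 0.0018]
tcp_rot: [2.979, 0.975, -0.003]
wrist_force: [0.5, 1.0, -0.3]
gripper_width: 0.011
```

Run:
```python
from h import *
o=st(.4707,-.2817,.001,-53.7)
```

```text
t 3.9 p [ 0.4713 -0.2823  0.0018] jaw -53.75 z [ 0.001 -0.007 -1.   ] q6 0.28 F [ 0.5  1.  -0.3] w 0.011
delta units [-0.02  0.03 -0.03]
turn deg 0.05 frac 0.0001
```

Run:
```python
from h import *
c=get_calibration("wrist");im=get_image("wrist");s=get_image("scene");o=st()
cv2.imwrite("pics/w6.png",np.hstack([im[130:330,130:390].repeat(2,0).repeat(2,1)]))
```

```text
t 4.0 p [ 0.4713 -0.2823  0.0018] jaw -53.75 z [ 0.001 -0.008 -1.   ] q6 0.28 F [ 0.5  0.7 -1. ] w 0.005
```

View pics/w6.png

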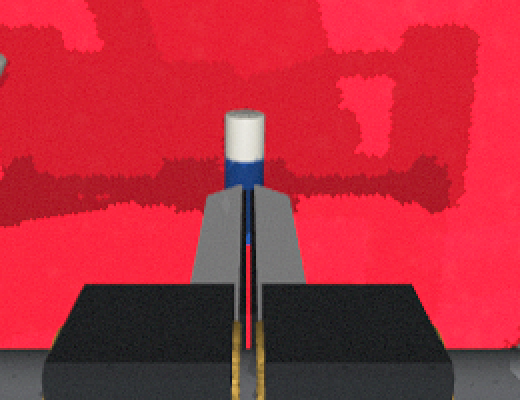

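Run:
```python
from h import *
c=get_calibration("wrist")
print("far end",ray(c,252,186.5,.007),"near end",ray(c,254,251,.007), "exp",np.array([.4707,-.2817])+.025*np.array([np.cos(.63),np.sin(.63)]),np.array([.4707,-.2817])-.025*np.array([np.cos(.63),np.sin(.63)]))
s=get_image("scene");cs=get_calibration("scene");t=get_image("top");ct=get_calibration("top")
X=[.4707,-.2817,.0]
us,vs=map(int,proj(cs,X));ut,vt=map(int,proj(ct,X));print(us,vs,ut,vt)
a=cv2.resize(s[vs-60:vs+60,us-70:us+70],(400,343),interpolation=cv2.INTER_CUBIC)
b=cv2.resize(t[vt-40:vt+40,ut-47:ut+47],(400,343),interpolation=cv2.INTER_CUBIC)
cv2.imwrite("pics/st6.png",np.hstack([a,b]))
```

```text
far end [ 0.49096283 -0.26683525  0.007     ] near end [ 0.45101821 -0.29793557  0.007     ] exp [ 0.49090069 -0.26697138] [ 0.45049931 -0.29642862]
345 196 351 207
```

View pics/st6.png

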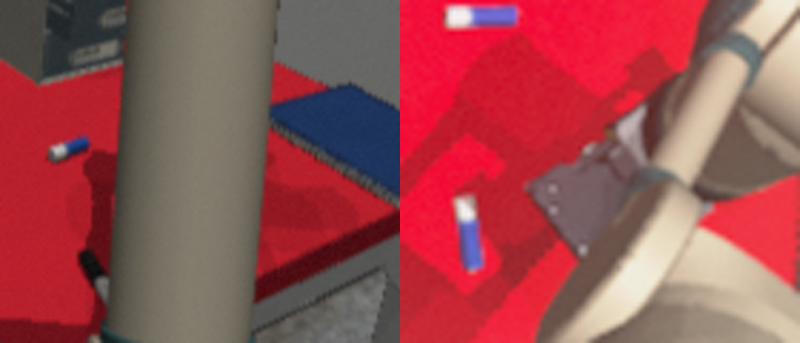

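>>> {"fn": "move_arm", "kwargs": {
  "deltas": [
    [[0, 0, 0.1], [0, 0, 0], -0.3],
    [[0, 0, 0], [0, 0, 0], -0.3],
    [[0, 0, 0], [0, 0, 0], -0.3],
    [[-0.02, 0.03, 0], [0, 0, 0], -0.3],
    [[0, 0, -0.3], [0, 0, 0], -0.3],
    [[0, 0, -0.3], [0, 0, 0], -0.3],
    [[0, 0, -0.1], [0, 0, 0], -0.3]
  ]
}}

```text
clock: 4.68
position: [0.4712, -0.2819, -0.0135]
tcp_rot: [2.977, 0.974, -0.001]
wrist_force: [-0.4, -0.5, 0.8]
gripper_width: 0.351
```

Run:
```python
from h import *
st()
c=get_calibration("wrist");im=get_image("wrist");o=st(.4707,-.2817,.001,-53.7)
cv2.imwrite("pics/w7.png",cv2.resize(im[130:330,130:390],None,fx=2.5,fy=2.5))
```

```text
t 4.68 p [ 0.4712 -0.2819 -0.0135] jaw -53.75 z [ 0.002 -0.009 -1.   ] q6 0.28 F [-0.4 -0.5  0.8] w 0.351
t 4.73 p [ 0.4709 -0.2816 -0.0138] jaw -53.75 z [ 0.002 -0.008 -1.   ] q6 0.28 F [ 0.2 -0.1 -0.5] w 0.352
delta units [-0.01 -0.    0.59]
turn deg 0.05 frac 0.0001
```

View pics/w7.png

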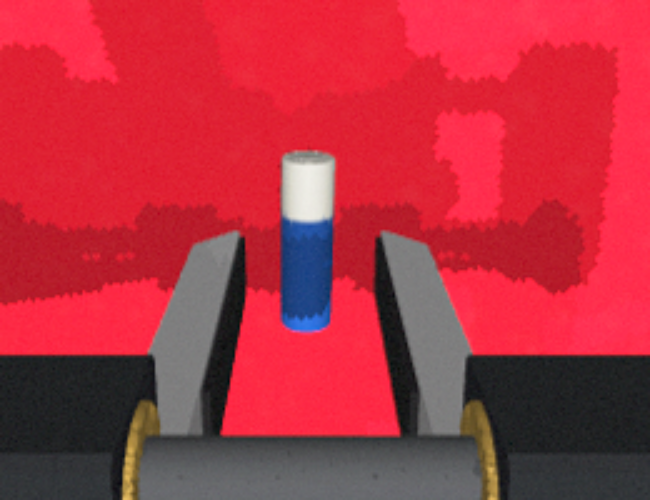

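>>> {"fn": "move_arm", "kwargs": {
  "deltas": [
    [[0, 0, -0.25], [0, 0, 0], -0.3],
    [[0, 0, -0.15], [0, 0, 0], -0.3],
    [[0, 0, 0], [0, 0, 0], -0.3]
  ]
}}

```text
clock: 4.98
position: [0.4704, -0.2812, -0.0258]
tcp_rot: [2.979, 0.975, -0.003]
wrist_force: [0.4, -0.6, -0.7]
gripper_width: 0.354
```

Run:
```python
from h import *
st()
c=get_calibration("wrist");im=get_image("wrist");o=st(.4707,-.2817,.001,-53.7)
cv2.imwrite("pics/w8.png",cv2.resize(im[130:330,130:390],None,fx=2.5,fy=2.5))
```

```text
t 4.98 p [ 0.4704 -0.2812 -0.0258] jaw -53.75 z [ 0.    -0.007 -1.   ] q6 0.28 F [ 0.4 -0.6 -0.7] w 0.354
t 5.03 p [ 0.4704 -0.2812 -0.0256] jaw -53.75 z [ 0.    -0.007 -1.   ] q6 0.28 F [-0.2  0.6 -0.5] w 0.347
delta units [ 0.01 -0.02  1.06]
turn deg 0.05 frac 0.0001
```

View pics/w8.png

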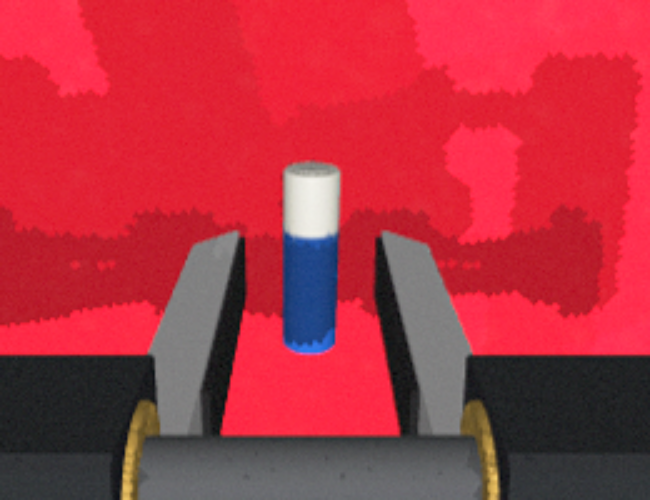

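>>> {"fn": "move_arm", "kwargs": {
  "deltas": [
    [[0, 0, -0.1], [0, 0, 0], -0.3],
    [[0, 0, 0], [0, 0, 0], -1],
    [[0, 0, 0], [0, 0, 0], -1],
    [[0, 0, 0], [0, 0, 0], -1],
    [[0, 0, 0], [0, 0, 0], -1],
    [[0, 0, 0], [0, 0, 0], -1]
  ]
}}

```text
clock: 5.53
position: [0.4709, -0.2816, -0.0279]
tcp_rot: [2.978, 0.975, -0.002]
wrist_force: [-0.3, -0.0, 0.3]
gripper_width: 0.148
```

Run:
```python
from h import *
st()
```

```text
t 5.53 p [ 0.4709 -0.2816 -0.0279] jaw -53.75 z [ 0.001 -0.008 -1.   ] q6 0.28 F [-0.3 -0.   0.3] w 0.148
```

>>> {"fn": "move_arm", "kwargs": {
  "deltas": [
    [[0, 0, 0.8], [0, 0, 0], -1],
    [[0, 0, 1], [0, 0, 0], -1],
    [[0.2, 0.4, 1], [0, 0, 0], -1],
    [[0.4, 1, 1], [0, 0, 0], -1],
    [[0.4, 1, 0.8], [0, 0, 0], -1],
    [[0.4, 1, 0.4], [0, 0, 0], -1],
    [[0.4, 1, 0], [0, 0, 0], -1],
    [[0.4, 1, 0], [0, 0, 0], -1],
    [[0.4, 1, 0], [0, 0, 0], -1],
    [[0.4, 1, 0], [0, 0, 0], -1]
  ]
}}

```text
clock: 6.37
position: [0.5468, -0.0937, 0.1052]
tcp_rot: [2.98, 0.959, 0.004]
wrist_force: [0.2, 0.7, -0.7]
gripper_width: 0.142
```

Run:
```python
from h import *
st(.583,-.003,.1)
```

```text
t 6.37 p [ 0.5468 -0.0937  0.1052] jaw -54.33 z [ 0.006 -0.01  -1.   ] q6 0.66 F [ 0.2  0.7 -0.7] w 0.142
delta units [ 1.45  3.63 -0.21]
```

>>> {"fn": "move_arm", "kwargs": {
  "deltas": [
    [[0.4, 1, 0.2], [0, 0, 0], -1],
    [[0.35, 0.9, 0.2], [0, 0, 0], -1],
    [[0.2, 0.5, 0], [0, 0, 0], -1],
    [[0, 0, 0], [0, 0, 0], -1],
    [[0, 0, 0], [0, 0, 0], -1]
  ]
}}

```text
clock: 6.78
position: [0.5727, -0.0249, 0.1165]
tcp_rot: [2.978, 0.969, 0.008]
wrist_force: [0.1, 0.4, -0.5]
gripper_width: 0.147
```

Run:
```python
from h import *
st(.583,-.003,.1)
c=get_calibration("wrist");im=get_image("wrist");o=st(.583,-.003,.1)
cv2.imwrite("pics/w9.png",im)
np.savez("w9.npz",**c)
```

```text
t 6.78 p [ 0.5727 -0.0249  0.1165] jaw -53.93 z [ 0.008 -0.008 -1.   ] q6 0.78 F [ 0.1  0.4 -0.5] w 0.147
delta units [ 0.41  0.87 -0.66]
t 6.83 p [ 0.5726 -0.0251  0.1164] jaw -53.98 z [ 0.008 -0.007 -1.   ] q6 0.78 F [-0.1  0.5 -0.3] w 0.147
delta units [ 0.42  0.88 -0.66]
```

View pics/w9.png

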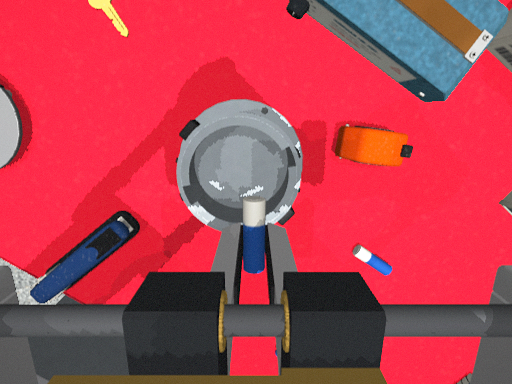

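Run:
```python
from h import *
im=cv2.imread("pics/w9.png")
cv2.imwrite("pics/w9z.png",cv2.resize(im[90:240,165:315],None,fx=4,fy=4,interpolation=cv2.INTER_CUBIC))
```

```text
(no output)
```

View pics/w9z.png

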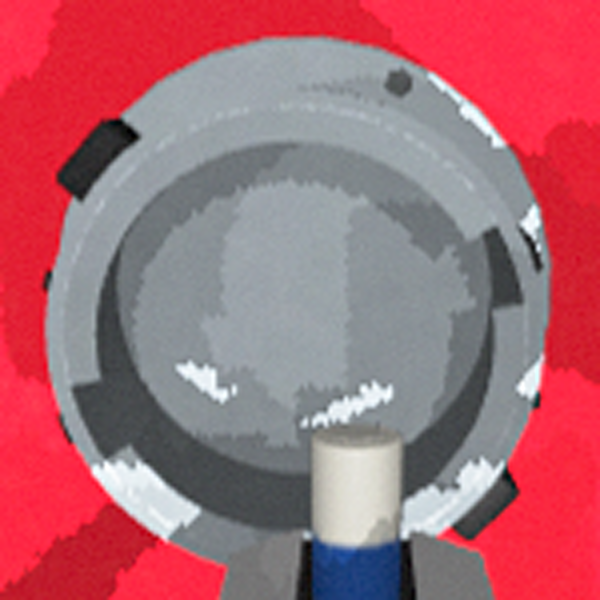

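Run:
```python
from h import *
c=dict(np.load("w9.npz"))
f=lambda u,v,z:ray(c,165+u/4,90+v/4,z)
A=[f(497,228,.07),f(523,303,.07)];B=[f(75,388,.07),f(92,452,.07)]
for X in A+B:print(X.round(4))
print(np.linalg.norm(A[0]-A[1]),np.linalg.norm(B[0]-B[1]))
a=sum(A)/2;b=sum(B)/2
print("slots",a,b,"mid",(a+b)/2,"dist",np.linalg.norm(a-b),"yaw",np.degrees(np.arctan2(*(a-b)[1::-1])))
h1=f(537,400,.062);h2=f(47,282,.062);print("half",h1,h2,(h1+h2)/2,np.linalg.norm(h1-h2),np.degrees(np.arctan2(*(h1-h2)[1::-1])))
k1=f(488,505,.062);k2=f(98,158,.062);print("lock",(k1+k2)/2,np.linalg.norm(k1-k2),np.degrees(np.arctan2(*(k1-k2)[1::-1])))
```

```text
[ 0.6296 -0.0226  0.07  ]
[ 0.62   -0.0373  0.07  ]
[0.5463 0.0318 0.07  ]
[0.536  0.0206 0.07  ]
0.01751236373474885 0.0151794916054405
slots [ 0.62476825 -0.02992146  0.07      ] [0.54111287 0.02619586 0.07      ] mid [ 0.58294056 -0.0018628   0.07      ] dist 0.1007341882108306 yaw -33.85431983625321
half [ 0.6036585  -0.05569434  0.062     ] [0.56057285 0.05033732 0.062     ] [ 0.58211567 -0.00267851  0.062     ] 0.11445123811858632 -67.88577939248121
lock [ 0.58344158 -0.00314315  0.062     ] 0.11890535708033934 -96.48982759482139
```

>>> {"fn": "move_arm", "kwargs": {
  "deltas": [
    [[0.4, 0.3, -0.3], [0, 0, 0], -1],
    [[0.3, 0.25, -0.3], [0, 0, 0], -1],
    [[0, 0, -0.4], [0, 0, 0], -1],
    [[0, 0, 0], [0, 0, 0], -1]
  ]
}}

```text
clock: 7.17
position: [0.5908, -0.0136, 0.0888]
tcp_rot: [2.98, 0.962, 0.007]
wrist_force: [-1.2, 0.1, -0.6]
gripper_width: 0.151
```

Run:
```python
from h import *
st(.59,-.0115,-.012)
```

```text
t 7.17 p [ 0.5908 -0.0136  0.0888] jaw -54.23 z [ 0.008 -0.009 -1.   ] q6 0.81 F [-1.2  0.1 -0.6] w 0.151
delta units [-0.03  0.08 -4.03]
```

>>> {"fn": "move_arm", "kwargs": {
  "deltas": [
    [[-0.03, 0.08, -0.7], [0, 0, 0], -1],
    [[0, 0, -0.9], [0, 0, 0], -1],
    [[0, 0, -0.9], [0, 0, 0], -1],
    [[0, 0, -0.7], [0, 0, 0], -1],
    [[0, 0, -0.3], [0, 0, 0], -1],
    [[0, 0, 0], [0, 0, 0], -1]
  ]
}}

```text
clock: 7.67
position: [0.5886, -0.0145, -0.005]
tcp_rot: [2.981, 0.957, 0.002]
wrist_force: [0.4, -0.4, 0.9]
gripper_width: 0.144
```

Run:
```python
from h import *
st(.59,-.0115,-.012)
```

```text
t 7.67 p [ 0.5886 -0.0145 -0.005 ] jaw -54.4 z [ 0.004 -0.009 -1.   ] q6 0.82 F [ 0.4 -0.4  0.9] w 0.144
delta units [ 0.06  0.12 -0.28]
```

>>> {"fn": "move_arm", "kwargs": {
  "deltas": [
    [[0, 0.05, -0.3], [0, 0, 0], -1],
    [[0, 0, 0], [0, 0, 0], -0.45],
    [[0, 0, 0], [0, 0, 0], -0.45],
    [[0, 0, 0], [0, 0, 0], -0.45],
    [[0, 0, 0.5], [0, 0, 0], -0.45],
    [[0, 0, 1], [0, 0, 0], -0.45],
    [[0, 0, 1], [0, 0, 0], -0.45],
    [[0, 0, 1], [0, 0, 0], -0.45],
    [[0, 0, 0.7], [0, 0, 0], -0.45]
  ]
}}

```text
clock: 8.42
position: [0.5878, -0.0137, 0.0967]
tcp_rot: [2.982, 0.956, -0.001]
wrist_force: [0.9, 0.4, -0.5]
gripper_width: 0.272
```

Run:
```python
from h import *
st(.431,-.184,.05,-83.5)
```

```text
t 8.42 p [ 0.5878 -0.0137  0.0967] jaw -54.44 z [ 0.002 -0.01  -1.   ] q6 0.82 F [ 0.9  0.4 -0.5] w 0.272
delta units [-6.27 -6.81 -1.87]
turn deg -29.06 frac -0.0807
```

>>> {"fn": "move_arm", "kwargs": {
  "deltas": [
    [[-0.6, -0.6, 0], [0, 0, -0.009], -0.4],
    [[-0.75, -0.8, 0], [0, 0, -0.009], -0.4],
    [[-0.75, -0.8, 0], [0, 0, -0.009], -0.4],
    [[-0.75, -0.8, -0.2], [0, 0, -0.009], -0.4],
    [[-0.75, -0.8, -0.3], [0, 0, -0.009], -0.4],
    [[-0.75, -0.8, -0.3], [0, 0, -0.009], -0.4],
    [[-0.75, -0.8, -0.3], [0, 0, -0.009], -0.4],
    [[-0.4, -0.5, -0.3], [0, 0, -0.009], -0.4],
    [[0, 0, -0.1], [0, 0, -0.004], -0.4],
    [[0, 0, 0], [0, 0, 0], -0.4]
  ]
}}

```text
clock: 9.25
position: [0.4567, -0.1686, 0.0774]
tcp_rot: [3.101, 0.192, 0.049]
wrist_force: [0.3, 0.2, 0.9]
gripper_width: 0.299
```

Run:
```python
from h import *
st()
c=get_calibration("wrist");im=get_image("wrist");t=get_image("top")
for x in cells(c,im)+cells(get_calibration("top"),t):print(x)
o=st(.431,-.184,-.005,-83.5)
cv2.imwrite("pics/t10.png",np.hstack([cv2.resize(t[138:200,227:289],None,fx=6,fy=6,interpolation=cv2.INTER_CUBIC),im[:372,100:500]]))
```

```text
t 9.25 p [ 0.4567 -0.1686  0.0774] jaw -82.96 z [ 0.033 -0.033 -0.999] q6 0.97 F [0.3 0.2 0.9] w 0.299
(264.0, 220.5, array([ 0.4314, -0.185 ,  0.007 ]), np.float64(0.0518), np.float64(0.0138), np.float64(7.8))
(297.8, 63.4, array([ 0.5813, -0.1958,  0.007 ]), np.float64(0.0509), np.float64(0.0151), np.float64(92.2))
t 9.35 p [ 0.4577 -0.1682  0.0777] jaw -82.82 z [ 0.034 -0.033 -0.999] q6 0.97 F [ 0.1 -0.3 -0.7] w 0.298
delta units [-1.07 -0.63 -3.31]
turn deg -0.68 frac -0.0019
```

View pics/t10.png

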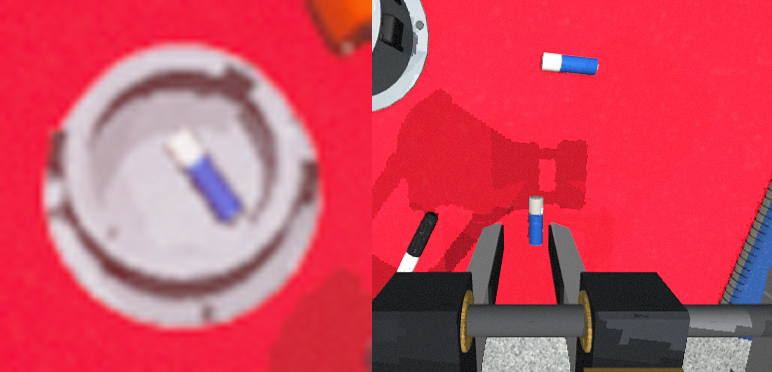

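>>> {"fn": "move_arm", "kwargs": {
  "deltas": [
    [[-0.5, -0.3, -0.3], [0.0027, 0.0027, 0], -0.4],
    [[-0.5, -0.3, -0.5], [0.0026, 0.0026, 0], -0.4],
    [[-0.05, -0.05, -0.6], [0, 0, 0], -0.4],
    [[0, 0, -0.4], [0, 0, 0], -0.4],
    [[0, 0, 0], [0, 0, 0], -0.4]
  ]
}}

```text
clock: 9.77
position: [0.4371, -0.1852, 0.0361]
tcp_rot: [3.13, 0.212, 0.017]
wrist_force: [0.4, 0.6, -0.2]
gripper_width: 0.299
```

Run:
```python
from h import *
o=st(.4313,-.1845,-.028,-82.8)
```

```text
t 9.77 p [ 0.4371 -0.1852  0.0361] jaw -82.25 z [ 0.011 -0.004 -1.   ] q6 0.88 F [ 0.4  0.6 -0.2] w 0.299
delta units [-0.23  0.03 -2.56]
turn deg -0.55 frac -0.0015
```

>>> {"fn": "move_arm", "kwargs": {
  "deltas": [
    [[-0.2, 0.03, -0.6], [0.0006, 0.0017, -0.0015], -0.4],
    [[0, 0, -0.6], [0, 0, 0], -0.4],
    [[0, 0, -0.5], [0, 0, 0], -0.4],
    [[0, 0, -0.2], [0, 0, 0], -0.4],
    [[0, 0, 0], [0, 0, 0], -0.4]
  ]
}}

```text
clock: 10.18
position: [0.4385, -0.1847, -0.0087]
tcp_rot: [3.13, 0.208, 0.014]
wrist_force: [0.1, -0.2, -0.2]
gripper_width: 0.301
```

Run:
```python
from h import *
o=st(.4313,-.1845,-.028,-82.8)
```

```text
t 10.18 p [ 0.4385 -0.1847 -0.0087] jaw -82.4 z [ 0.009 -0.004 -1.   ] q6 0.89 F [ 0.1 -0.2 -0.2] w 0.301
delta units [-0.29  0.01 -0.77]
turn deg -0.4 frac -0.0011
```

>>> {"fn": "move_arm", "kwargs": {
  "deltas": [
    [[-0.3, 0, -0.4], [0.0006, 0.0014, -0.001], -0.4],
    [[-0.1, 0, -0.35], [0, 0, 0], -0.4],
    [[0, 0, 0], [0, 0, 0], -0.4]
  ]
}}

```text
clock: 10.43
position: [0.4304, -0.1853, -0.0263]
tcp_rot: [3.132, 0.201, 0.006]
wrist_force: [-1.0, 0.7, 0.1]
gripper_width: 0.301
```

Run:
```python
from h import *
o=st(.4313,-.1845,-.028,-82.8)
```

```text
t 10.43 p [ 0.4304 -0.1853 -0.0263] jaw -82.65 z [ 0.004 -0.003 -1.   ] q6 0.89 F [-1.   0.7  0.1] w 0.301
delta units [ 0.03  0.03 -0.07]
turn deg -0.15 frac -0.0004
```

>>> {"fn": "move_arm", "kwargs": {
  "deltas": [
    [[0.03, 0.03, -0.08], [0, 0, 0], -1],
    [[0, 0, 0], [0, 0, 0], -1],
    [[0, 0, 0], [0, 0, 0], -1],
    [[0, 0, 0], [0, 0, 0], -1],
    [[0, 0, 0], [0, 0, 0], -1]
  ]
}}

```text
clock: 10.85
position: [0.4325, -0.1852, -0.0268]
tcp_rot: [3.13, 0.201, 0.009]
wrist_force: [0.4, -0.1, -0.0]
gripper_width: 0.146
```

Run:
```python
from h import *
o=st(.575,.009,.1)
```

```text
t 10.85 p [ 0.4325 -0.1852 -0.0268] jaw -82.64 z [ 0.006 -0.004 -1.   ] q6 0.89 F [ 0.4 -0.1 -0. ] w 0.146
delta units [5.7  7.77 5.07]
```

>>> {"fn": "move_arm", "kwargs": {
  "deltas": [
    [[0, 0, 0.7], [0, 0, 0], -1],
    [[0.1, 0.1, 1], [0, 0, 0], -1],
    [[0.3, 0.4, 1], [0, 0, 0.009], -1],
    [[0.6, 0.8, 1], [0, 0, 0.009], -1],
    [[0.7, 0.95, 0.9], [0, 0, 0.009], -1],
    [[0.7, 0.95, 0.2], [0, 0, 0.009], -1],
    [[0.7, 0.95, 0], [0, 0, 0.009], -1],
    [[0.7, 0.95, 0], [0, 0, 0.009], -1],
    [[0.7, 0.95, 0], [0, 0, 0.009], -1],
    [[0.7, 0.95, 0], [0, 0, 0.009], -1]
  ]
}}

```text
clock: 11.68
position: [0.5647, -0.006, 0.1033]
tcp_rot: [2.997, 0.914, 0.016]
wrist_force: [0.1, 0.6, 0.4]
gripper_width: 0.15
```

Run:
```python
from h import *
o=st(.575,.009,.1,-56)
```

```text
t 11.68 p [ 0.5647 -0.006   0.1033] jaw -56.07 z [ 0.012 -0.005 -1.   ] q6 0.85 F [0.1 0.6 0.4] w 0.15
delta units [ 0.41  0.6  -0.13]
turn deg 0.07 frac 0.0002
```

>>> {"fn": "move_arm", "kwargs": {
  "deltas": [
    [[0.1, 0.1, 0], [0, 0.002, 0], -1],
    [[0, 0, 0], [0, 0, 0], -1],
    [[0, 0, 0], [0, 0, 0], -1]
  ]
}}

```text
clock: 11.93
position: [0.5705, 0.0014, 0.1036]
tcp_rot: [2.997, 0.926, 0.0]
wrist_force: [0.2, -1.2, 0.6]
gripper_width: 0.149
```

Run:
```python
from h import *
o=st(.575,.009,-.014,-56)
```

```text
t 11.93 p [0.5705 0.0014 0.1036] jaw -55.65 z [ 0.002 -0.004 -1.   ] q6 0.86 F [ 0.2 -1.2  0.6] w 0.149
delta units [ 0.18  0.31 -4.7 ]
turn deg -0.35 frac -0.001
```

>>> {"fn": "move_arm", "kwargs": {
  "deltas": [
    [[0.18, 0.31, -0.3], [0, 0, 0], -1],
    [[0, 0, -0.8], [0, 0, 0], -1],
    [[0, 0, -0.9], [0, 0, 0], -1],
    [[0, 0, -0.9], [0, 0, 0], -1],
    [[0, 0, -0.7], [0, 0, 0], -1],
    [[0, 0, -0.4], [0, 0, 0], -1],
    [[0, 0, 0], [0, 0, 0], -1]
  ]
}}

```text
clock: 12.52
position: [0.5709, 0.0041, -0.0012]
tcp_rot: [3.002, 0.906, -0.0]
wrist_force: [0.0, 0.3, -1.1]
gripper_width: 0.149
```

Run:
```python
from h import *
o=st(.575,.009,-.014,-56)
```

```text
t 12.52 p [ 0.5709  0.0041 -0.0012] jaw -56.4 z [ 0.001 -0.005 -1.   ] q6 0.88 F [ 0.   0.3 -1.1] w 0.149
delta units [ 0.17  0.2  -0.51]
turn deg 0.4 frac 0.0011
```

>>> {"fn": "move_arm", "kwargs": {
  "deltas": [
    [[0.1, 0.2, -0.4], [0, 0, 0], -1],
    [[0, 0, 0], [0, 0, 0], -0.5],
    [[0, 0, 0], [0, 0, 0], -0.5],
    [[0, 0, 0], [0, 0, 0], -0.5],
    [[0, 0, 0.5], [0, 0, 0], -0.5],
    [[0, 0, 1], [0, 0, 0], -0.5],
    [[0, 0, 1], [0, 0, 0], -0.5],
    [[0, 0, 1], [0, 0, 0], -0.5],
    [[0, 0, 0.8], [0, 0, 0], -0.5]
  ]
}}

```text
clock: 13.27
position: [0.5698, 0.0081, 0.0979]
tcp_rot: [3.006, 0.9, -0.01]
wrist_force: [0.0, -0.1, 0.2]
gripper_width: 0.246
```

Run:
```python
from h import *
o=st(.4565,.245,.1,-106.2)
```

```text
t 13.27 p [0.5698 0.0081 0.0979] jaw -56.65 z [-0.005 -0.005 -1.   ] q6 0.89 F [ 0.  -0.1  0.2] w 0.246
delta units [-4.53  9.48  0.08]
turn deg -49.55 frac -0.1376
```

>>> {"fn": "move_arm", "kwargs": {
  "deltas": [
    [[-0.3, 0.6, 0], [0, 0, 0.0195], 0],
    [[-0.4, 0.8, 0], [0, 0, 0.0195], 0],
    [[-0.4, 0.8, 0], [0, 0, 0.0195], 0],
    [[-0.4, 0.8, 0], [0, 0, 0.0195], 0],
    [[-0.4, 0.8, 0], [0, 0, 0.0195], 0],
    [[-0.4, 0.8, 0], [0, 0, 0.0195], 0],
    [[-0.4, 0.8, 0], [0, 0, 0.0195], 0],
    [[-0.4, 0.8, 0], [0, 0, 0.0195], 0],
    [[-0.4, 0.8, 0], [0, 0, 0.0195], 0],
    [[-0.4, 0.8, 0], [0, 0, 0.0195], 0]
  ]
}}

```text
clock: 14.1
position: [0.4816, 0.2069, 0.1166]
tcp_rot: [1.904, 2.482, 0.054]
wrist_force: [0.7, -0.4, -0.2]
gripper_width: 0.498
```

```bash
cat >> h.py <<'E'
def tilt():
    o=monitor.get_obs();z=Ro.from_rotvec(o["tcp_rot"]).as_matrix()[:,2]
    print("tilt fix wx,wy",round(-z[1]/6.2832,4),round(z[0]/6.2832,4))
E
python3 - <<'E'
from h import *
o=st(.4565,.245,.1,73.8);tilt()
E
```

```text
t 14.1 p [0.4816 0.2069 0.1166] jaw 15.0 z [ 0.032  0.019 -0.999] q6 -0.0 F [ 0.7 -0.4 -0.2] w 0.498
delta units [-1.    1.52 -0.66]
turn deg 58.8 frac 0.1633
tilt fix wx,wy -0.003 0.005
```

>>> {"fn": "move_arm", "kwargs": {
  "deltas": [
    [[-0.2, 0.3, 0], [0, 0, 0.0195], 0],
    [[-0.1, 0.2, 0], [0, 0, 0.0195], 0],
    [[0, 0, 0], [0, 0, 0.0195], 0],
    [[0, 0, 0], [0, 0, 0.0195], 0],
    [[0, 0, 0], [0, 0, 0.0195], 0],
    [[0, 0, 0], [0, 0, 0.0195], 0],
    [[0, 0, 0], [0, 0, 0.0195], 0],
    [[0, 0, 0], [0, 0, 0.01], 0],
    [[0, 0, 0], [0, 0, 0], 0]
  ]
}}

```text
clock: 14.85
position: [0.4739, 0.2271, 0.1265]
tcp_rot: [0.567, 3.082, 0.078]
wrist_force: [0.5, -0.9, 0.8]
gripper_width: 0.5
```

Run:
```python
from h import *
o=st(.4565,.245,.1,73.8);tilt()
c=get_calibration("wrist");np.savez("w11.npz",**c);im=get_image("wrist");st()
cv2.imwrite("pics/w11.png",im)
t=get_image("top");cv2.imwrite("pics/t11.png",cv2.resize(t[138:200,227:289],None,fx=6,fy=6,interpolation=cv2.INTER_CUBIC))
```

```text
t 14.85 p [0.4739 0.2271 0.1265] jaw 69.14 z [ 0.015  0.048 -0.999] q6 -0.94 F [ 0.5 -0.9  0.8] w 0.5
delta units [-0.69  0.72 -1.06]
turn deg 4.66 frac 0.0129
tilt fix wx,wy -0.0076 0.0024
t 14.9 p [0.4739 0.2271 0.1266] jaw 69.01 z [ 0.016  0.048 -0.999] q6 -0.94 F [0.9 0.1 0.1] w 0.502
```

View pics/w11.png

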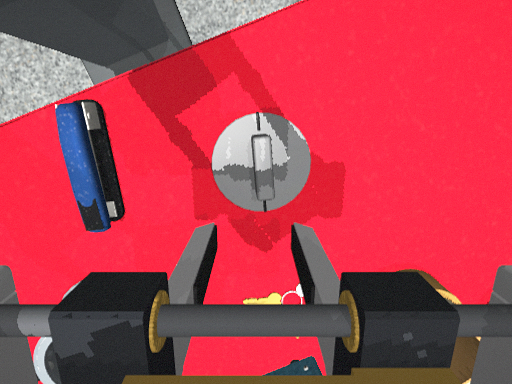

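View pics/t11.png

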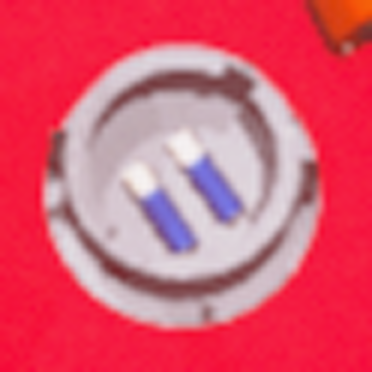

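Run:
```python
from h import *
c=dict(np.load("w11.npz"));im=cv2.imread("pics/w11.png")
z=cv2.resize(im[100:225,200:325],None,fx=5,fy=5,interpolation=cv2.INTER_CUBIC);cv2.imwrite("pics/w11z.png",z)
hsv=cv2.cvtColor(im,cv2.COLOR_BGR2HSV);m=(hsv[...,1]<110).astype(np.uint8)*255
s=np.zeros_like(m);s[105:220,205:320]=m[105:220,205:320]
k=max(cv2.findContours(s,cv2.RETR_EXTERNAL,cv2.CHAIN_APPROX_NONE)[0],key=cv2.contourArea)
P=np.array([ray(c,*q[0],.02)[:2] for q in k],np.float32);print(cv2.minEnclosingCircle(P),cv2.fitEllipse(P))
```

```text
((0.45799314975738525, 0.2474697381258011), 0.05373334139585495) ((0.45802003145217896, 0.2474580854177475), (0.10571840405464172, 0.1059480533003807), 50.70619583129883)
```

View pics/w11z.png

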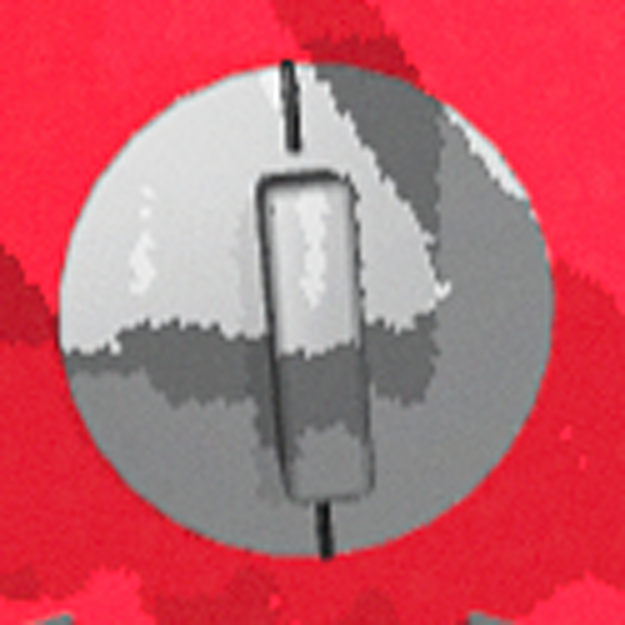

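Run:
```python
from h import *
c=dict(np.load("w11.npz"))
f=lambda u,v,z:ray(c,200+(u)/5,100+(v)/5,z)
a=f(287,62,.021);b=f(327,556,.021)
print(a,b,(a+b)/2,np.linalg.norm(a-b),np.degrees(np.arctan2(*(a-b)[1::-1])))
# grip bar top centre at z .052
g=f((258+355+375+290)/4,(175+175+497+500)/4,.052);print(g)
o=st(.458,.247,.0,73)
```

```text
[0.40684062 0.2624722  0.021     ] [0.51014504 0.23315254 0.021     ] [0.45849283 0.24781237 0.021     ] 0.10738456777847968 164.15509735321126
[0.45661147 0.24840293 0.052     ]
t 14.95 p [0.4738 0.2271 0.1263] jaw 68.97 z [ 0.015  0.048 -0.999] q6 -0.94 F [ 0.5 -0.2 -0.8] w 0.498
delta units [-0.63  0.8  -5.05]
turn deg 4.03 frac 0.0112
```

>>> {"fn": "move_arm", "kwargs": {
  "deltas": [
    [[-0.3, 0.4, -0.2], [-0.004, 0.001, 0.0075], 0],
    [[-0.3, 0.4, -0.3], [-0.0035, 0.001, 0.0075], 0],
    [[0, 0, -0.3], [0, 0, 0], 0],
    [[0, 0, -0.3], [0, 0, 0], 0],
    [[0, 0, 0], [0, 0, 0], 0]
  ]
}}

```text
clock: 15.37
position: [0.4599, 0.247, 0.0995]
tcp_rot: [0.435, 3.106, 0.003]
wrist_force: [-0.4, -0.7, -0.8]
gripper_width: 0.499
```

Run:
```python
from h import *
o=st(.4575,.2468,-.005,74.1);tilt()
```

```text
t 15.37 p [0.4599 0.247  0.0995] jaw 74.06 z [ 0.006  0.001 -1.   ] q6 -0.93 F [-0.4 -0.7 -0.8] w 0.499
delta units [-0.1  -0.01 -4.18]
turn deg 0.04 frac 0.0001
tilt fix wx,wy -0.0001 0.0009
```

>>> {"fn": "move_arm", "kwargs": {
  "deltas": [
    [[-0.08, 0, -0.6], [0, 0.0007, 0], 0],
    [[0, 0, -0.8], [0, 0, 0], 0],
    [[0, 0, -0.8], [0, 0, 0], 0],
    [[0, 0, -0.6], [0, 0, 0], 0],
    [[0, 0, -0.4], [0, 0, 0], 0],
    [[0, 0, 0], [0, 0, 0], 0],
    [[0, 0, 0], [0, 0, 0], 0]
  ]
}}

```text
clock: 15.95
position: [0.4608, 0.2428, 0.0174]
tcp_rot: [0.455, 3.103, 0.005]
wrist_force: [-0.1, -0.1, 0.7]
gripper_width: 0.501
```

Run:
```python
from h import *
o=st(.4575,.2468,-.005,74.1);tilt()
```

```text
t 15.95 p [0.4608 0.2428 0.0174] jaw 73.31 z [ 0.006  0.002 -1.   ] q6 -0.93 F [-0.1 -0.1  0.7] w 0.501
delta units [-0.13  0.16 -0.9 ]
turn deg 0.79 frac 0.0022
tilt fix wx,wy -0.0003 0.001
```

>>> {"fn": "move_arm", "kwargs": {
  "deltas": [
    [[-0.1, 0.14, -0.3], [0, 0.0008, 0.002], 0],
    [[-0.03, 0.02, -0.3], [0, 0, 0], 0],
    [[0, 0, -0.2], [0, 0, 0], 0],
    [[0, 0, 0], [0, 0, 0], 0],
    [[0, 0, 0], [0, 0, 0], 0]
  ]
}}

```text
clock: 16.37
position: [0.4597, 0.2471, -0.0021]
tcp_rot: [0.438, 3.106, 0.007]
wrist_force: [-0.4, 0.6, 0.1]
gripper_width: 0.502
```

Run:
```python
from h import *
o=st(.4575,.2468,-.005,74.1);tilt()
```

```text
t 16.37 p [ 0.4597  0.2471 -0.0021] jaw 73.96 z [ 0.005  0.004 -1.   ] q6 -0.93 F [-0.4  0.6  0.1] w 0.502
delta units [-0.09 -0.01 -0.11]
turn deg 0.14 frac 0.0004
tilt fix wx,wy -0.0006 0.0008
```

>>> {"fn": "move_arm", "kwargs": {
  "deltas": [
    [[-0.09, 0, -0.1], [-0.0005, 0.0007, 0.0003], 0],
    [[0, 0, 0], [0, 0, 0], -0.3],
    [[0, 0, 0], [0, 0, 0], -0.5],
    [[0, 0, 0], [0, 0, 0], -1],
    [[0, 0, 0], [0, 0, 0], -1],
    [[0, 0, 0], [0, 0, 0], -1],
    [[0, 0, 0], [0, 0, 0], -1],
    [[0, 0, 0], [0, 0, 0], -1]
  ]
}}

```text
clock: 17.03
position: [0.4579, 0.2477, -0.0039]
tcp_rot: [0.434, 3.109, 0.002]
wrist_force: [0.3, 0.2, -1.0]
gripper_width: 0.188
```

Run:
```python
from h import *
o=st(.583,-.002,.1,56.7);tilt()
```

```text
t 17.03 p [ 0.4579  0.2477 -0.0039] jaw 74.11 z [ 0.002  0.001 -1.   ] q6 -0.93 F [ 0.3  0.2 -1. ] w 0.188
delta units [ 5.   -9.99  4.16]
turn deg -17.41 frac -0.0484
tilt fix wx,wy -0.0002 0.0004
```

>>> {"fn": "move_arm", "kwargs": {
  "deltas": [
    [[0, 0, 0.4], [0, 0, 0], -1],
    [[0, 0, 0.7], [0, 0, 0], -1],
    [[0, 0, 0.9], [0, 0, 0], -1],
    [[0.1, -0.3, 0.9], [0, 0, 0], -1],
    [[0.3, -0.6, 0.8], [0, 0, -0.004], -1],
    [[0.4, -0.8, 0.4], [0, 0, -0.005], -1],
    [[0.4, -0.8, 0.2], [0, 0, -0.005], -1],
    [[0.4, -0.8, 0], [0, 0, -0.005], -1],
    [[0.4, -0.8, 0], [0, 0, -0.005], -1],
    [[0.4, -0.8, 0], [0, 0, -0.005], -1]
  ]
}}

```text
clock: 17.87
position: [0.5158, 0.1233, 0.115]
tcp_rot: [0.716, 3.057, 0.005]
wrist_force: [-0.9, 0.6, -1.4]
gripper_width: 0.187
```

Run:
```python
from h import *
o=st(.583,-.002,.09,56.7);tilt()
```

```text
t 17.87 p [0.5158 0.1233 0.115 ] jaw 63.64 z [ 0.003  0.003 -1.   ] q6 -1.01 F [-0.9  0.6 -1.4] w 0.187
delta units [ 2.69 -5.01 -1.  ]
turn deg -6.94 frac -0.0193
tilt fix wx,wy -0.0004 0.0005
```

>>> {"fn": "move_arm", "kwargs": {
  "deltas": [
    [[0.4, -0.8, 0], [0, 0, -0.005], -1],
    [[0.4, -0.8, 0], [0, 0, -0.004], -1],
    [[0.4, -0.8, 0], [0, 0, -0.004], -1],
    [[0.4, -0.7, 0], [0, 0, -0.002], -1],
    [[0.3, -0.4, 0], [0, 0, 0], -1],
    [[0, 0, 0], [0, 0, 0], -1],
    [[0, 0, 0], [0, 0, 0], -1]
  ]
}}

```text
clock: 18.45
position: [0.5668, 0.0272, 0.1198]
tcp_rot: [0.874, 3.01, 0.005]
wrist_force: [0.5, 0.5, -1.4]
gripper_width: 0.19
```

Run:
```python
from h import *
o=st(.583,-.002,.09,56.7);tilt()
c=get_calibration("wrist");np.savez("w12.npz",**c);im=get_image("wrist");st()
cv2.imwrite("pics/w12.png",im)
```

```text
t 18.45 p [0.5668 0.0272 0.1198] jaw 57.63 z [ 0.008  0.001 -1.   ] q6 -1.08 F [ 0.5  0.5 -1.4] w 0.19
delta units [ 0.65 -1.17 -1.19]
turn deg -0.93 frac -0.0026
tilt fix wx,wy -0.0002 0.0012
t 18.5 p [0.5668 0.0274 0.1198] jaw 57.67 z [ 0.008  0.001 -1.   ] q6 -1.08 F [ 1.3 -0.5 -1.2] w 0.185
```

View pics/w12.png

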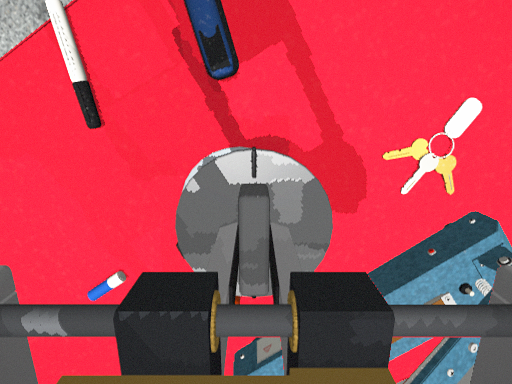

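Run:
```python
from h import *
c=dict(np.load("w12.npz"));im=cv2.imread("pics/w12.png")
o=monitor.get_obs();p=o["position"]
hsv=cv2.cvtColor(im,cv2.COLOR_BGR2HSV);m=(hsv[...,1]<110).astype(np.uint8)*255
s=np.zeros_like(m);s[130:265,165:345]=m[130:265,165:345]
k=max(cv2.findContours(s,cv2.RETR_EXTERNAL,cv2.CHAIN_APPROX_NONE)[0],key=cv2.contourArea)[:,0]
k=k[k[:,1]<215]
from scipy.optimize import least_squares
zf=p[2]+.0039+.019
P=np.array([ray(c,*q,zf)[:2] for q in k])
r=least_squares(lambda x:np.hypot(P[:,0]-x[0],P[:,1]-x[1])-x[2],[p[0],p[1],.054])
print(r.x,np.abs(r.fun).max(),"minus tcp",(r.x[:2]-p[:2]).round(4))
r=ray(c,254,150,zf+.002);print(np.degrees(np.arctan2(*(r[:2]-p[:2])[::-1])),np.linalg.norm(r[:2]-p[:2]))
```

```text
[0.5638541  0.02748922 0.05266163] 0.0025427173609148673 minus tcp [-0.003   0.0001]
147.70663564371793 0.05319392586439803
```

>>> {"fn": "move_arm", "kwargs": {
  "deltas": [
    [[0.35, -0.6, -0.2], [-0.0002, 0.001, -0.0026], -1],
    [[0.3, -0.55, -0.3], [0, 0, 0], -1],
    [[0, 0, -0.3], [0, 0, 0], -1],
    [[0, 0, -0.1], [0, 0, 0], -1],
    [[0, 0, 0], [0, 0, 0], -1]
  ]
}}

```text
clock: 18.92
position: [0.5827, -0.0006, 0.0949]
tcp_rot: [-0.895, -3.011, -0.001]
wrist_force: [0.2, 0.4, -1.7]
gripper_width: 0.186
```

Run:
```python
from h import *
o=st(.583,-.002,.08,56.7);tilt()
```

```text
t 18.92 p [ 0.5827 -0.0006  0.0949] jaw 56.89 z [-0.001  0.001 -1.   ] q6 -1.11 F [ 0.2  0.4 -1.7] w 0.186
delta units [ 0.01 -0.06 -0.6 ]
turn deg -0.19 frac -0.0005
tilt fix wx,wy -0.0002 -0.0001
```

>>> {"fn": "move_arm", "kwargs": {
  "deltas": [
    [[0.01, -0.06, -0.3], [0, 0, -0.0005], -1],
    [[0, 0, -0.3], [0, 0, 0], -1],
    [[0, 0, 0], [0, 0, 0], -1],
    [[0, 0, 0], [0, 0, 0], -1]
  ]
}}

```text
clock: 19.25
position: [0.5813, -0.0008, 0.0772]
tcp_rot: [-0.898, -3.006, -0.002]
wrist_force: [-0.2, 0.8, -1.2]
gripper_width: 0.191
```

Run:
```python
from h import *
o=st(.583,-.002,.062,56.7);tilt()
c=get_calibration("wrist");im=get_image("wrist");s=get_image("scene");st()
cv2.imwrite("pics/c13.png",np.hstack([cv2.resize(s[130:250,180:300],(400,400),interpolation=cv2.INTER_CUBIC),cv2.resize(im[110:310,155:355],(400,400))]))
```

```text
t 19.25 p [ 0.5813 -0.0008  0.0772] jaw 56.75 z [-0.004  0.002 -1.   ] q6 -1.11 F [-0.2  0.8 -1.2] w 0.191
delta units [ 0.07 -0.05 -0.61]
turn deg -0.05 frac -0.0001
tilt fix wx,wy -0.0004 -0.0006
t 19.35 p [ 0.5814 -0.0009  0.0775] jaw 56.75 z [-0.003  0.002 -1.   ] q6 -1.11 F [-0.1  0.3 -1.4] w 0.186
```

View pics/c13.png

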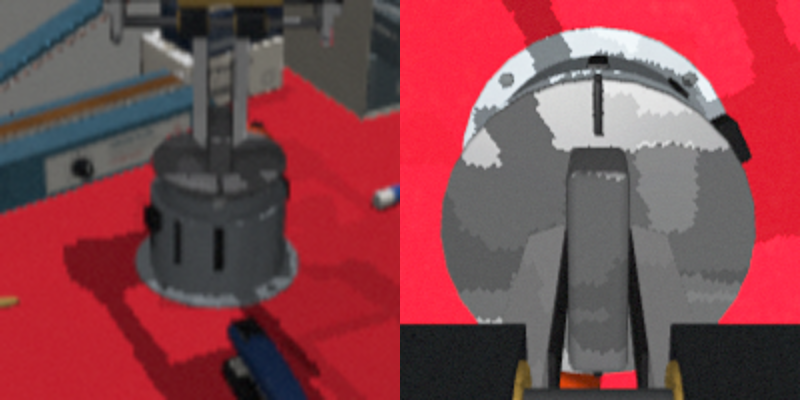

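>>> {"fn": "move_arm", "kwargs": {
  "deltas": [
    [[0.06, -0.04, -0.2], [-0.0004, -0.0006, 0], -1],
    [[0, 0, -0.2], [0, 0, 0], -1],
    [[0, 0, -0.1], [0, 0, 0], -1],
    [[0, 0, 0], [0, 0, 0], -1]
  ]
}}

```text
clock: 19.68
position: [0.5839, -0.0017, 0.065]
tcp_rot: [0.897, 3.007, 0.0]
wrist_force: [-0.1, -0.4, -0.9]
gripper_width: 0.188
```

Run:
```python
from h import *
o=st(.583,-.002,.0521,56.7);tilt()
```

```text
t 19.68 p [ 0.5839 -0.0017  0.065 ] jaw 56.78 z [ 0.003 -0.001 -1.   ] q6 -1.11 F [-0.1 -0.4 -0.9] w 0.188
delta units [-0.03 -0.01 -0.51]
turn deg -0.08 frac -0.0002
tilt fix wx,wy 0.0001 0.0005
```

>>> {"fn": "move_arm", "kwargs": {
  "deltas": [
    [[-0.02, 0, -0.2], [0.0001, 0.0005, 0], -1],
    [[0, 0, -0.15], [0, 0, 0], -1],
    [[0, 0, 0], [0, 0, 0], -1]
  ]
}}

```text
clock: 19.93
position: [0.5834, -0.0017, 0.0554]
tcp_rot: [0.898, 3.01, -0.0]
wrist_force: [-0.5, -0.4, -0.8]
gripper_width: 0.193
```

Run:
```python
from h import *
o=st(.583,-.002,.0521,56.7);tilt()
```

```text
t 19.93 p [ 0.5834 -0.0017  0.0554] jaw 56.78 z [ 0. -0. -1.] q6 -1.11 F [-0.5 -0.4 -0.8] w 0.193
delta units [-0.02 -0.01 -0.13]
turn deg -0.08 frac -0.0002
tilt fix wx,wy 0.0 0.0
```

>>> {"fn": "move_arm", "kwargs": {
  "deltas": [
    [[0, 0, -0.1], [0, 0, 0], -1],
    [[0, 0, -0.06], [0, 0, 0], -1],
    [[0, 0, 0], [0, 0, 0], -1]
  ]
}}

```text
clock: 20.18
position: [0.5837, -0.0018, 0.0523]
tcp_rot: [0.898, 3.01, 0.0]
wrist_force: [0.8, 0.3, -1.3]
gripper_width: 0.19
```

Run:
```python
from h import *
o=st(.583,-.002,.0521,56.7);tilt()
```

```text
t 20.18 p [ 0.5837 -0.0018  0.0523] jaw 56.78 z [ 0.001 -0.    -1.   ] q6 -1.11 F [ 0.8  0.3 -1.3] w 0.19
delta units [-0.03 -0.01 -0.01]
turn deg -0.08 frac -0.0002
tilt fix wx,wy 0.0 0.0001
```

>>> {"fn": "move_arm", "kwargs": {
  "deltas": [
    [[0, 0, -0.06], [0, 0, 0], -1],
    [[0, 0, -0.06], [0, 0, 0], -1]
  ]
}}

```text
clock: 20.35
position: [0.584, -0.0018, 0.052]
tcp_rot: [0.897, 3.008, 0.0]
wrist_force: [-4.4, -0.4, 9.8]
gripper_width: 0.19
```

Run:
```python
from h import *
o=st(.583,-.002,.0521,56.7);tilt()
```

```text
t 20.35 p [ 0.584  -0.0018  0.052 ] jaw 56.78 z [ 0.002 -0.    -1.   ] q6 -1.11 F [-4.4 -0.4  9.8] w 0.19
delta units [-0.04 -0.01  0.  ]
turn deg -0.08 frac -0.0002
tilt fix wx,wy 0.0001 0.0004
```

>>> {"fn": "move_arm", "kwargs": {
  "deltas": [
    [[0, 0, 0], [0, 0, -0.008], -1],
    [[0, 0, 0], [0, 0, -0.01], -1],
    [[0, 0, 0], [0, 0, -0.01], -1],
    [[0, 0, 0], [0, 0, -0.01], -1],
    [[0, 0, 0], [0, 0, 0], -1]
  ]
}}

```text
clock: 20.77
position: [0.5846, -0.0019, 0.0527]
tcp_rot: [1.264, 2.871, 0.0]
wrist_force: [0.1, -0.3, -2.0]
gripper_width: 0.188
```

Run:
```python
from h import *
o=st(.583,-.002,.0521,21.7);tilt();print(o["ft_torque"].round(2))
```

```text
t 20.77 p [ 0.5846 -0.0019  0.0527] jaw 42.47 z [ 0.004 -0.002 -1.   ] q6 -0.86 F [ 0.1 -0.3 -2. ] w 0.188
delta units [-0.06 -0.   -0.02]
turn deg -20.77 frac -0.0577
tilt fix wx,wy 0.0003 0.0007
[-0.   -0.1   0.04]
```

>>> {"fn": "move_arm", "kwargs": {
  "deltas": [
    [[-0.03, 0, -0.03], [0.0003, 0.0007, -0.01], -1],
    [[0, 0, -0.02], [0, 0, -0.012], -1],
    [[0, 0, 0], [0, 0, -0.012], -1],
    [[0, 0, 0], [0, 0, -0.01], -1],
    [[0, 0, 0], [0, 0, 0], -1]
  ]
}}

```text
clock: 21.18
position: [0.5852, -0.0021, 0.0521]
tcp_rot: [1.654, 2.668, 0.002]
wrist_force: [-0.8, 0.8, 0.1]
gripper_width: 0.193
```

Run:
```python
from h import *
o=st(.583,-.002,.0521,21.7);tilt();print(o["ft_torque"].round(2))
c=get_calibration("wrist");np.savez("w14.npz",**c);im=get_image("wrist");s=get_image("scene");st()
cv2.imwrite("pics/w14.png",im)
cv2.imwrite("pics/c14.png",np.hstack([cv2.resize(s[130:250,180:300],(400,400),interpolation=cv2.INTER_CUBIC),cv2.resize(im[110:310,155:355],(400,400))]))
```

```text
t 21.18 p [ 0.5852 -0.0021  0.0521] jaw 26.4 z [ 0.003 -0.    -1.   ] q6 -0.58 F [-0.8  0.8  0.1] w 0.193
delta units [-0.09  0.   -0.  ]
turn deg -4.7 frac -0.0131
tilt fix wx,wy 0.0001 0.0004
[ 0.05 -0.03 -0.01]
t 21.28 p [ 0.5852 -0.002   0.0521] jaw 26.53 z [ 0.003 -0.    -1.   ] q6 -0.59 F [-0.2  0.5 -0.7] w 0.189
```

View pics/c14.png

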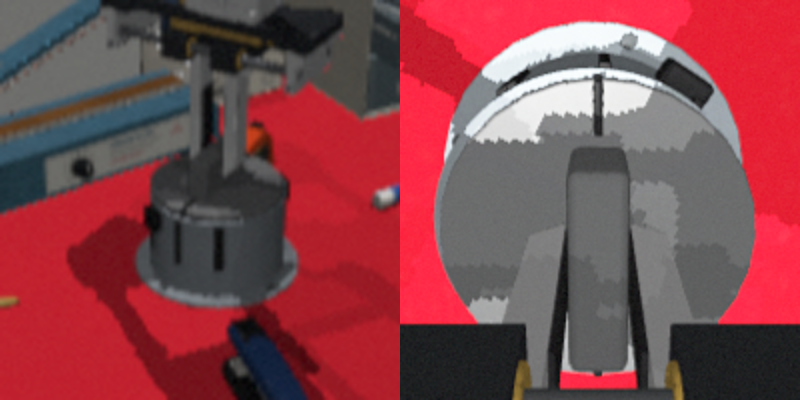

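Run:
```python
from h import *
c=dict(np.load("w14.npz"));im=cv2.imread("pics/w14.png")
cv2.imwrite("pics/w14z.png",cv2.resize(im[120:180,205:305],None,fx=7,fy=7,interpolation=cv2.INTER_CUBIC))
```

```text
(no output)
```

View pics/w14z.png

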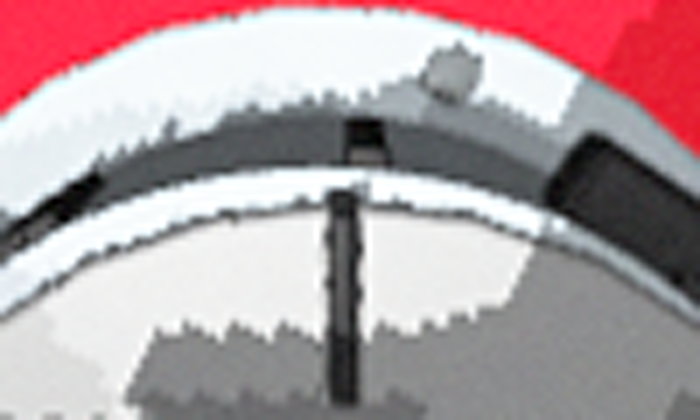

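Run:
```python
from h import *
c=dict(np.load("w14.npz"))
f=lambda u,v,z:ray(c,205+(u)/7,120+(v)/7,z)
a=f(343,200,.077);b=f(343,400,.077);print("ridge",a,b,np.degrees(np.arctan2(*(a-b)[1::-1])))
for C in ((.583,-.002),(.5845,-.002)):
  for z in(.065,.06,.055,.05,.045):
    m=f(366,135,z)[:2]-C;n=f(370,155,z)[:2]-C
    print(C,z,"mark r",np.hypot(*m).round(4),np.degrees(np.arctan2(m[1],m[0])).round(1),"n",np.hypot(*n).round(4),np.degrees(np.arctan2(n[1],n[0])).round(1))
  r=a[:2]-C;print("ridge r",np.hypot(*r),np.degrees(np.arctan2(r[1],r[0])))
```

```text
ridge [0.56152921 0.04647827 0.077     ] [0.56969575 0.03005492 0.077     ] 116.43892604816402
(0.583, -0.002) 0.065 mark r 0.0578 111.9 n 0.056 111.3
(0.583, -0.002) 0.06 mark r 0.0574 111.8 n 0.0555 111.2
(0.583, -0.002) 0.055 mark r 0.0569 111.6 n 0.055 111.1
(0.583, -0.002) 0.05 mark r 0.0564 111.5 n 0.0545 110.9
(0.583, -0.002) 0.045 mark r 0.056 111.4 n 0.054 110.8
ridge r 0.05302016318948356 113.88831547376607
(0.5845, -0.002) 0.065 mark r 0.0584 113.2 n 0.0565 112.7
(0.5845, -0.002) 0.06 mark r 0.0579 113.1 n 0.056 112.6
(0.5845, -0.002) 0.055 mark r 0.0575 113.0 n 0.0555 112.5
(0.5845, -0.002) 0.05 mark r 0.057 112.9 n 0.055 112.4
(0.5845, -0.002) 0.045 mark r 0.0566 112.8 n 0.0545 112.2
ridge r 0.05364513087029895 115.35331333229595
```

>>> {"fn": "move_arm", "kwargs": {
  "deltas": [
    [[-0.03, 0, 0], [0, 0.0004, -0.006], -1],
    [[-0.03, 0, -0.02], [0, 0, -0.005], -1],
    [[0, 0, 0], [0, 0, 0], -1],
    [[0, 0, 0], [0, 0, 0], -1]
  ]
}}

```text
clock: 21.62
position: [0.5848, -0.0021, 0.0522]
tcp_rot: [1.734, 2.617, 0.001]
wrist_force: [0.1, -0.0, -1.0]
gripper_width: 0.187
```

Run:
```python
from h import *
o=st(.583,-.002,.0521,21.7);tilt();print(o["ft_torque"].round(2))
```

```text
t 21.62 p [ 0.5848 -0.0021  0.0522] jaw 22.93 z [ 0.002 -0.001 -1.   ] q6 -0.52 F [ 0.1 -0.  -1. ] w 0.187
delta units [-0.07  0.   -0.  ]
turn deg -1.23 frac -0.0034
tilt fix wx,wy 0.0001 0.0004
[-0.03 -0.09  0.02]
```

>>> {"fn": "move_arm", "kwargs": {
  "deltas": [
    [[-0.06, 0, 0], [0, 0.0003, -0.003], -1],
    [[0, 0, -0.02], [0, 0, 0], -1],
    [[0, 0, 0], [0, 0, 0], -1]
  ]
}}

```text
clock: 21.87
position: [0.5832, -0.0022, 0.0522]
tcp_rot: [1.758, 2.603, -0.001]
wrist_force: [0.4, -0.5, -1.5]
gripper_width: 0.192
```

Run:
```python
from h import *
o=st(.583,-.002,.0521,21.7);tilt();print(o["ft_torque"].round(2))
c=get_calibration("wrist");np.savez("w15.npz",**c);im=get_image("wrist");s=get_image("scene");t=get_image("top");st()
cv2.imwrite("pics/w15.png",im);cv2.imwrite("pics/t15.png",t)
z=cv2.resize(im[120:180,205:305],None,fx=7,fy=7,interpolation=cv2.INTER_CUBIC);cv2.imwrite("pics/w15z.png",z)
cv2.imwrite("pics/c15.png",np.hstack([cv2.resize(s[130:250,180:300],(390,390),interpolation=cv2.INTER_CUBIC),cv2.resize(t[130:250,210:330],(390,390))]))
```

```text
t 21.87 p [ 0.5832 -0.0022  0.0522] jaw 21.93 z [ 0.001 -0.001 -1.   ] q6 -0.5 F [ 0.4 -0.5 -1.5] w 0.192
delta units [-0.01  0.01 -0.  ]
turn deg -0.23 frac -0.0007
tilt fix wx,wy 0.0001 0.0001
[ 0.   -0.08 -0.03]
t 22.02 p [ 0.5832 -0.0022  0.0521] jaw 21.92 z [ 0.    -0.001 -1.   ] q6 -0.5 F [-0.8  0.6  0.8] w 0.186
```

View pics/w15z.png

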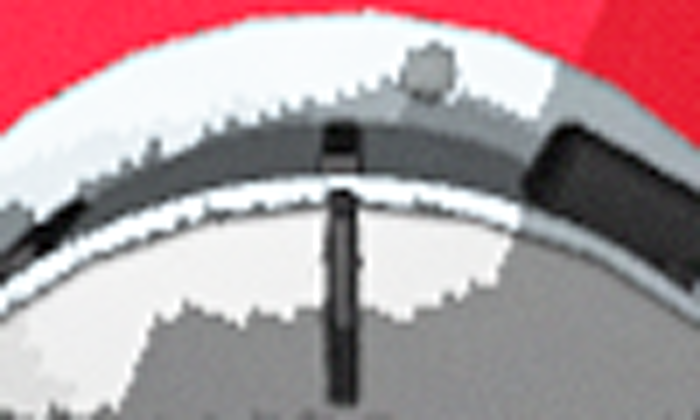

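View pics/c15.png

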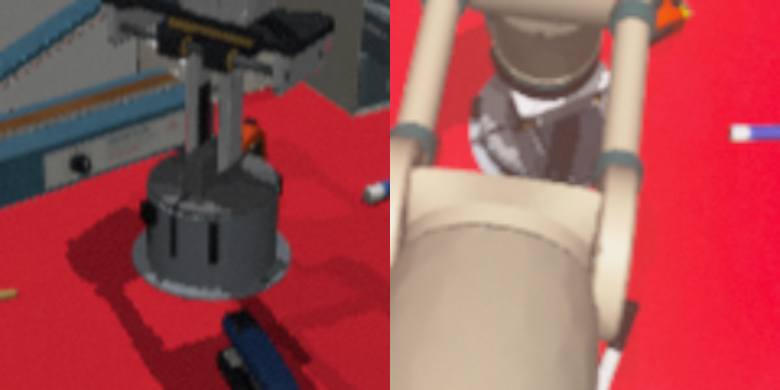

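>>> {"fn": "move_arm", "kwargs": {
  "deltas": [
    [[0, 0, -0.04], [0, 0, 0], -1]
  ]
}}

```text
clock: 22.1
position: [0.5832, -0.0022, 0.052]
tcp_rot: [1.758, 2.603, -0.001]
wrist_force: [-3.6, 1.0, 11.7]
gripper_width: 0.193
```

Run:
```python
from h import *
o=st(.583,-.002,.0521,21.7);im=get_image("wrist");o=st(.583,-.002,.0521,21.7)
```

```text
t 22.1 p [ 0.5832 -0.0022  0.052 ] jaw 21.94 z [ 0.001 -0.001 -1.   ] q6 -0.5 F [-3.6  1.  11.7] w 0.193
delta units [-0.01  0.01  0.  ]
turn deg -0.24 frac -0.0007
t 22.15 p [ 0.5832 -0.0022  0.0521] jaw 21.93 z [ 0.001 -0.001 -1.   ] q6 -0.5 F [-1.6 -0.4  5.3] w 0.189
delta units [-0.01  0.01  0.  ]
turn deg -0.23 frac -0.0007
```

Seated flat with about 5 N on it, aligned and held. Handing in.

Run:
```python
from h import *
from bench import order
print(order.hand_in()); st()
```

```text
the job is handed in; nothing more can be done
None
the job is handed in; nothing more can be done
```

I put two batteries in the canister, left the third on the table, set the lid and turned it to the middle marks. I handed in at about 22 s, with the gripper still holding the lid's grip bar.

**Last checks:**
- **Batteries:** the top view before the lid went on showed two lying side by side on the canister floor. The third was still on the table where it started.
- **Seating:** lowering the lid stopped on solid contact at the height expected for a seated lid. At hand-in it was pressed down with about 5 N, upright to within about 0.1°.
- **Twist:** the ridge stands at the narrow middle mark to within about 1° in the wrist picture. By my measurements of the canister it has turned about 35°, far short of the spring catch at 57°.
- **Bystanders:** I did not touch any of them, going by the forces and pictures; I made no separate final check of their positions.

**What disagreed or went wrong:**
- **Fingertip height:** the real fingertips are about 30 mm higher than the reported tool point. My first two tries at the first battery closed above it without moving it. I measured the offset in the wrist picture and allowed for it from then on.
- **Lock mark:** its direction in the picture was about 7° off from the slots and middle marks. I took this to be the catch housing being off-centre and did not use it.

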